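# Lay out the parts trays for two sausage runs

## Task

Make up the trays for this morning's two sausage runs. On the blue tray lay the round grinder plate flat, put the four-armed knife flat on top of it, centred, and stand the red-lidded jar beside them; on the grey tray stand the narrow stuffing tube on its flange and the green-lidded jar. Set everything down rather than dropping it, with a clear gap between neighbours on a tray, and leave the wide tube and the yellow-lidded jar where they stand.

Things in the scene. Friction and masses are not known exactly. Their poses are not given: they have to be found in the camera images.
- tray_blue: blue plastic kit tray, 220 x 150 mm outside with rim edging of 4 mm more at the two ends and 2 mm at the sides, 18 mm high, walls 4 mm and floor 4 mm thick (clear inside 212 x 142 mm), fixed to the bench. Origin: centre of its underside, on the bench (z = 0); x along its long side, y along its short side, z up. Takes the plate with the knife on it, and the red-lidded jar. 
- tray_grey: dark grey plastic kit tray, 220 x 150 mm outside with rim edging of 4 mm more at the two ends and 2 mm at the sides, 18 mm high, walls 4 mm and floor 4 mm thick (clear inside 212 x 142 mm), fixed to the bench. Origin: centre of its underside, on the bench (z = 0); x along its long side, y along its short side, z up. Takes the narrow tube and the green-lidded jar. 
- plate_mid (a point): grinder plate: a steel disc 54 mm in diameter and 10 mm thick with rings of small dark holes, lying flat on the bench; about 110 g. Point: its centre, half-way up (5 mm above its underside); z up. It is gripped across its rim, with the fingertips down to about 4 mm above the bench.
- knife_mid (a point): grinder knife: a pale metal cross with four equal arms, 45 mm from arm tip to opposite arm tip, arms 10 mm wide and 10 mm thick, hub 23 mm in diameter, dark square hole in the middle, lying flat on the bench; about 60 g. Point: its centre, half-way up (5 mm above its underside); its x and y axes run along the arms, z up. It is gripped across two opposite arm tips; once on the plate any turn about the vertical will do.
- jar_red_mid (a point): screw-top seasoning jar with a red lid (red-brown contents), round, 48 mm diameter, 80 mm high, standing upright; about 130 g. Point: its centre, half-way up (40 mm above its foot); z up. 
- jar_green_mid (a point): screw-top seasoning jar with a green lid (grey-green contents), round, 48 mm diameter, 80 mm high, standing upright; about 130 g. Point: its centre, half-way up (40 mm above its foot); z up. 
- jar_yellow_mid (a point): screw-top seasoning jar with a yellow lid (mustard-yellow contents), round, 48 mm diameter, 80 mm high, standing upright; about 130 g. Point: its centre, half-way up (40 mm above its foot); z up. Stays where it is.
- tube_narrow_mid (a point): narrow stuffing tube: a bare steel pipe 13 mm in diameter, 110 mm high in all, standing on its flange (42 mm diameter, 5 mm thick) with a cone above it up to 30 mm height; the straight pipe from 30 mm to 110 mm is the part to grip; about 80 g. Point: on its axis half-way up (55 mm above its foot); z up. 
- tube_wide_mid (a point): wide stuffing tube: a bare steel pipe 30 mm in diameter, 110 mm high in all, standing on its flange (42 mm diameter, 5 mm thick) with a cone above it up to 30 mm height; the straight pipe from 30 mm to 110 mm is the part to grip; about 80 g. Point: on its axis half-way up (55 mm above its foot); z up. Stays where it is.

How it is judged:
By the outcome, as a careful person would: the job done as asked, in the order asked, and still so for the second after the job is handed in, with the robot touching nothing.
It also fails if it takes over 120 s, if anything falls off the work surface, if the arm or the gripper's body presses on something with over 40 N, if the wrist force passes 120 N, or if a joint passes its speed limit or range.

## Robot

A 6-joint arm with a two-finger parallel gripper is mounted at the origin on the work surface. World frame = base frame: x ahead of the robot, y to its left, z up, the work surface at z = 0. Lengths are in m, angles in rad, forces in N, time in s.
With the tool pointing down it reaches from about 0.375 to 0.975 m from the base axis. Payload 3.8 kg.
Tool frame: the origin (TCP) lies where the fingers leave the gripper's body, on its centre line; the fingertips stand 73 mm ahead of it and the grasp point (between the pads) lies 54 mm ahead of it (nose_length is the distance from the TCP to the fingertips, in m); z points along the fingers, y is the line along which they close (so a half turn about z gives the same grasp; the last joint's range is limited). The gripper opens to 85 mm and grips with 20 to 120 N. Pads are 22 mm wide; open, the fingers measure 114 mm over their backs; the gripper's body (76 mm by 85 mm) begins 54 mm behind the grasp point. The pads swing forward as they close: fully open they stand 13 mm farther back than shut.
Start: joints at [1.164, 0.264, 1.604, -0, 1.274, -0.037], TCP at [0.244, 0.629, 0.304] pointing down, gripper open.
Joint ranges: [-2.63, 2.63], [-0.94, 2.18], [0.31, 2.57], [-1.31, 4.45], [0, 2.66], [-2.55, 2.55]. Speed limits (rad/s): [2.57, 2.57, 3.14, 3.14, 3.14, 3.14].

## Interface

Orientations are given as a rotation vector (axis times angle).
In Python, from workcell import read_state, read_camera, calibration, finish_job, look_for, cut_out, tip_of, nose_length gives the robot as it stands.
- The arm moves only by the tool step_arm, never from a script. Its argument "targets" is a list of rows, each a list of 3 entries, a list of its own where there are three numbers: the turn, a rotation vector about the tool's x, y, z in rad, then the shift along the tool's x, y, z in mm, then the finger opening in mm, from 0 to 85.4. In form: [[[ax, ay, az], [x, y, z], grip], ...]. A call has 1 to 5 rows; each row shifts and turns the commanded pose from where the row before left it, along the tool's axes as they then stand; what a row does not reach is not made up. A row lasts 1/12 s, in which the tool goes at most 41.7 mm and 7.16 degrees, less where a joint would pass 70% of its speed; a pose out of reach is approached as far as the arm can. A call with a gripper value outside its range is refused whole. The fingers move at their own pace and stop on an object; "grip_force" is the grip in N (left out, the last holds). Time passes only in rows, so rows that do not move let the fingers close. It gives the time, the measured TCP pose, the force, the opening and the grip force at its end, in the units of the state.
- read_state(): the state, without advancing time (a new reading comes with each control period).
- read_camera(name): name is "side" or "top" or "wrist"; returns the picture (384x512x3 uint8, red, green, blue); there is no depth.
- calibration(name): a dict with "camera_matrix" (3x3 intrinsics, pixels), "R" (3x3) and "t" (3): a world point X has camera coordinates R X + t. Camera axes: x right, y down, z forward; pixel columns grow to the right and rows downward; lengths in m; the calibration is good to about 2 mm. A picture is of the moment at which its call begins: read the wrist's pose just before it. calibration takes no time and is no camera call; for the wrist camera it gives the pose at the moment of the call.
- finish_job(): hands the job in; it is judged then, once.
Trained networks look in the newest picture that a camera, given by its name, has taken for a name from the list of things; names that differ only in an ending like _2 or _b are one class to them, and where a whole thing is asked for, a point or a joint stands for the part that bears it (a point fixed in the world has none). Each returns a list of dicts, best first, with "score" (0 to 1); they miss things now and then, are a little off and sometimes report something else, mostly with a low value. They report only what shows in the picture. A call takes as long as a camera call.
- look_for(camera, query): "extent" ([left, top, right, bottom] in pixels, round what is visible of it).
- cut_out(camera, query): "region" (384x512 bool, what is visible of it) and "extent" ([left, top, right, bottom] in pixels, round what is visible of it).
- tip_of(camera, query): "at" ([row, column] in pixels: a listed point, or the origin of a listed thing).
The state is a dict: "time": time; "q": joint angles; "joint_vel": joint speeds; "joint_torque": joint torques, N m; "tool_pos": TCP position; "tcp_rot": TCP orientation; "wrist_force": force on the tool from outside, world axes, zero at the start; "torque": the same for the moment, N m; "width": opening from 0.0 (shut) to 1.0 (fully open); "grip_force": force on a finger pad.
Only numpy, scipy, OpenCV 4.12 (cv2) and the standard library are available. Lean on these libraries where they do the work, as an engineer would, in place of code of your own. Each camera call takes 0.05 s, during which the arm holds its last target. There are 200 camera calls.

## Working session

There is one attempt and no reset: what is moved stays moved. The work goes in short steps, Python scripts to look and compute and a tool call to move; the robot and the scene stay as the last step left them, time stands still between calls to the robot, and variables do not carry over. Pictures are saved under pics/ and viewed, at most 16 in all, crops included, and the job is handed in when it is done.

Besides the shell and the picture viewer there is one more tool, called after "Emit:" in YAML: its name, and indented under it one key for each argument. step_arm: Moves the arm, as the interface text tells. Its arguments: {"type":"object","properties":{"targets":{"type":"array","items":{"type":"array"}},"grip_force":{"type":"number"}},"required":["targets"]}

```bash
mkdir -p pics; ls
cat > h.py <<'E'
import numpy as np, cv2
from workcell import *
def shot(c,fn=None):
    im=read_camera(c)
    if fn: cv2.imwrite('pics/'+fn,im[:,:,::-1])
    return im
def ray(c,u,v,z):
    k=calibration(c);K=np.array(k['camera_matrix']);R=np.array(k['R']);t=np.array(k['t'])
    d=R.T@np.linalg.inv(K)@np.array([u,v,1.]);o=-R.T@t
    return o+d*(z-o[2])/d[2]
def proj(c,X):
    k=calibration(c);p=np.array(k['camera_matrix'])@(np.array(k['R'])@np.array(X)+np.array(k['t']));return p[:2]/p[2]
E
python3 - <<'E'
from h import *
for c in ('top','side'):
    shot(c,c+'0.png'); k=calibration(c);R=np.array(k['R']);print(c,-R.T@np.array(k['t']),R[2],k['camera_matrix'][0][0])
Z=dict(plate_mid=.005,knife_mid=.005,jar_red_mid=.04,jar_green_mid=.04,jar_yellow_mid=.04,tube_narrow_mid=.055,tube_wide_mid=.055,tray_blue=0,tray_grey=0)
for n,z in Z.items():
    for c in ('top','side'):
        for r in tip_of(c,n)[:2]:
            v,u=r['at'];print(n,c,round(r['score'],2),int(u),int(v),ray(c,u,v,z).round(4)[:2])
s=read_state();print(s)
E
```

```text
pics
top [0.54076107 0.02055188 0.89483643] [ 0.04598576 -0.04298599 -0.99801679] 346.94530978213214
side [ 0.1355676  -0.4021097   0.71746198] [ 0.4780841   0.44181657 -0.7591006 ] 399.85978950498674
plate_mid top 0.62 204 243 [0.454  0.1118]
plate_mid side 0.68 180 194 [0.4555 0.1161]
plate_mid side 0.26 146 140 [0.5147 0.3215]
knife_mid top 0.42 270 251 [ 0.4359 -0.0559]
knife_mid side 0.52 228 248 [ 0.4286 -0.068 ]
knife_mid side 0.31 211 148 [0.6087 0.1751]
jar_red_mid top 0.64 245 204 [0.5542 0.0103]
jar_red_mid side 0.79 243 182 [0.5579 0.0134]
jar_green_mid top 0.8 297 193 [ 0.5832 -0.1181]
jar_green_mid side 0.68 296 208 [ 0.5833 -0.1198]
jar_yellow_mid top 0.66 272 158 [ 0.6685 -0.054 ]
jar_yellow_mid side 0.65 297 169 [ 0.6716 -0.0514]
tube_narrow_mid top 0.64 227 146 [0.6933 0.0578]
tube_narrow_mid side 0.65 266 135 [0.7005 0.0692]
tube_wide_mid top 0.66 193 194 [0.5757 0.1372]
tube_wide_mid side 0.8 212 149 [0.576 0.13 ]
tube_wide_mid side 0.38 229 248 [ 0.4096 -0.0915]
tray_blue top 0.64 381 220 [ 0.5198 -0.3454]
tray_blue side 0.85 371 302 [ 0.5297 -0.3467]
tray_grey top 0.78 116 217 [0.5165 0.3351]
tray_grey side 0.57 148 138 [0.5248 0.3282]
{'time': 1.0, 'q': array([ 1.16409172e+00,  2.63887871e-01,  1.60399476e+00,  1.69221423e-05,
        1.27369321e+00, -3.68878766e-02]), 'joint_vel': array([-6.16771649e-04,  2.58868246e-04, -8.17220297e-04, -1.85262417e-05,
        7.05865764e-04, -3.65974627e-04]), 'joint_torque': array([ 1.15149407e-03, -5.15088308e+01, -3.67737758e+01,  3.28827150e-05,
        7.79737893e-04, -1.23727332e-05]), 'tool_pos': array([0.24396465, 0.62936872, 0.30389074]), 'tcp_rot': array([-5.77607536e-01, -3.08802493e+00, -3.13443469e-05]), 'wrist_force': array([ 0.35760302, -0.60232384, -0.0502408 ]), 'torque': array([-0.01106644, -0.05333347,  0.02407666]), 'grip_force': 0.0, 'width': 1.0001874614982422}
```

View pics/top0.png

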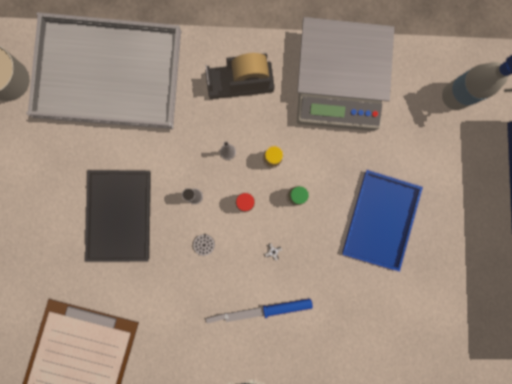

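View pics/side0.png

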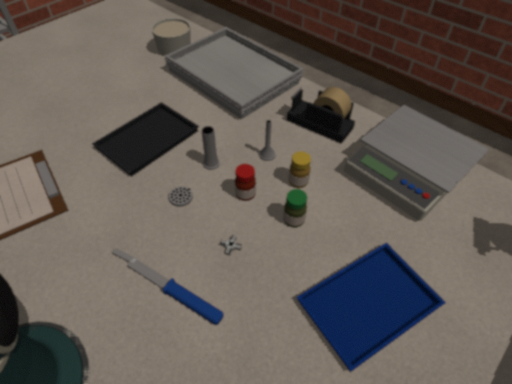

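The top view has the dark grey tray at (118,216) and the blue tray at (381,220), turned about 15°. The plate is at (204,244), the knife at (273,252), the red, green and yellow jars at (245,202), (299,195) and (273,156), and the narrow and wide tubes at (228,150) and (192,195). The side view agrees.

```bash
cat >> h.py <<'E'
from scipy.spatial.transform import Rotation as Ro
def plan(x,y,z,yaw=0,grip=85,n=None):
    "tool-frame rows to a TCP pose pointing down, tool y at yaw (rad) from world x"
    s=read_state();R0=Ro.from_rotvec(s['tcp_rot']);p=np.array(s['tool_pos'])
    ty=np.array([np.cos(yaw),np.sin(yaw),0]);tz=np.array([0,0,-1.]);R1=Ro.from_matrix(np.c_[np.cross(ty,tz),ty,tz])
    d=np.array([x,y,z])-p;w=(R0.inv()*R1).as_rotvec()
    n=n or max(int(np.ceil(np.linalg.norm(d)/.0405)),int(np.ceil(np.linalg.norm(w)/.12)),1)
    print('pos',p.round(4),'w',w.round(3),'rows',n)
    R=R0
    for i in range(n):
        print([(w/n).round(3).tolist(),(R.inv().apply(d/n)*1000).round(1).tolist(),grip]);R=R*Ro.from_rotvec(w/n)
E
python3 - <<'E'
from h import *
print(nose_length, nose_length() if callable(nose_length) else '')
for c in ('top','side'):
    im=read_camera(c)
    for n in ('tray_blue','tray_grey'):
        r=cut_out(c,n)[0]; m=r['region'].astype(np.uint8)
        ct=max(cv2.findContours(m,0,2)[0],key=cv2.contourArea)
        P=np.array([ray(c,u,v,.018)[:2] for u,v in ct[:,0,:]],np.float32)
        print(c,n,r['score'],cv2.minAreaRect((P*1000)))
plan(.455,.07,.25,0)
E
```

```text
0.0726 
top tray_blue 0.59 ((520.645263671875, -340.52178955078125), (157.6773681640625, 227.95281982421875), 74.20181274414062)
top tray_grey 0.75 ((522.8779296875, 326.8356628417969), (228.30332946777344, 159.6280059814453), 0.7100791931152344)
side tray_blue 0.56 ((521.643798828125, -344.5193786621094), (157.91632080078125, 234.89991760253906), 73.88323974609375)Traceback (most recent call last):
  File "<stdin>", line 6, in <module>
IndexError: list index out of range
```

Run:
```python
from h import *
plan(.42,.114,.25,0)
```

```text
pos [0.244  0.6294 0.3039] w [ 0.    -0.     1.201] rows 14
[[0.0, -0.0, 0.086], [-25.0, -29.8, 3.8], 85]
[[0.0, -0.0, 0.086], [-27.5, -27.5, 3.8], 85]
[[0.0, -0.0, 0.086], [-29.7, -25.1, 3.9], 85]
[[0.0, -0.0, 0.086], [-31.8, -22.4, 3.9], 85]
[[0.0, -0.0, 0.086], [-33.6, -19.6, 3.9], 85]
[[0.0, -0.0, 0.086], [-35.1, -16.7, 3.9], 85]
[[0.0, -0.0, 0.086], [-36.4, -13.6, 3.9], 85]
[[0.0, -0.0, 0.086], [-37.5, -10.4, 3.9], 85]
[[0.0, -0.0, 0.086], [-38.2, -7.2, 3.9], 85]
[[0.0, -0.0, 0.086], [-38.7, -3.9, 3.9], 85]
[[0.0, -0.0, 0.086], [-38.9, -0.5, 3.9], 85]
[[0.0, -0.0, 0.086], [-38.8, 2.8, 3.9], 85]
[[0.0, -0.0, 0.086], [-38.4, 6.1, 3.9], 85]
[[0.0, -0.0, 0.086], [-37.8, 9.4, 3.9], 85]
```

Emit:
step_arm:
  targets:
    - [[0, 0, 0.086], [-25, -30, 4], 85]
    - [[0, 0, 0.086], [-27.5, -27.5, 4], 85]
    - [[0, 0, 0.086], [-30, -25, 4], 85]
    - [[0, 0, 0.086], [-32, -22.5, 4], 85]
    - [[0, 0, 0.086], [-33.5, -19.5, 4], 85]

```text
time: 1.72
tool_pos: [0.3072, 0.4434, 0.2837]
tcp_rot: [1.228, 2.891, 0.0]
wrist_force: [0.5, 0.1, -0.1]
width: 0.994
grip_force: 0.0
```

Emit:
step_arm:
  targets:
    - [[0, 0, 0.086], [-35, -16.5, 4], 85]
    - [[0, 0, 0.086], [-36.5, -13.5, 4], 85]
    - [[0, 0, 0.086], [-37.5, -10.5, 4], 85]
    - [[0, 0, 0.086], [-38, -7, 4], 85]
    - [[0, 0, 0.086], [-38.5, -4, 4], 85]

```text
time: 2.13
tool_pos: [0.3698, 0.2598, 0.264]
tcp_rot: [1.817, 2.562, 0.001]
wrist_force: [0.4, -1.2, 0.5]
width: 0.995
grip_force: 0.0
```

Emit:
step_arm:
  targets:
    - [[0, 0, 0.086], [-39, -0.5, 4], 85]
    - [[0, 0, 0.086], [-39, 3, 4], 85]
    - [[0, 0, 0.086], [-38.5, 6, 4], 85]
    - [[0, 0, 0.083], [-38, 9.5, 4], 85]
    - [[0, 0, 0], [0, 0, 0], 85]

```text
time: 2.55
tool_pos: [0.4212, 0.1079, 0.2476]
tcp_rot: [2.23, 2.209, -0.003]
wrist_force: [0.1, -0.2, 0.4]
width: 0.998
grip_force: 0.0
```

```bash
cat >> h.py <<'E'
def look(n,z):
    out=[]
    for r in tip_of('wrist',n)[:2]:
        v,u=r['at'];out.append((round(r['score'],2),int(u),int(v),(ray('wrist',u,v,z)[:2]*1000).round(1).tolist()))
    print(n,out)
E
python3 - <<'E'
from h import *
s=read_state();print(s['tool_pos'],s['tcp_rot'])
shot('wrist','w1.png');k=calibration('wrist');R=np.array(k['R']);print(-R.T@np.array(k['t']),R.round(2))
look('plate_mid',.005);look('knife_mid',.005)
E
```

```text
[0.42118532 0.10791334 0.24756824] [ 2.2300887   2.20885975 -0.00253322]
[0.42074796 0.17713665 0.3177541 ] [[ 1.   -0.01 -0.  ]
 [-0.01 -0.96  0.27]
 [-0.   -0.27 -0.96]]
plate_mid [(0.92, 287, 172, [448.5, 116.4])]
knife_mid [(0.91, 270, 326, [433.1, -62.9])]
```

View pics/w1.png

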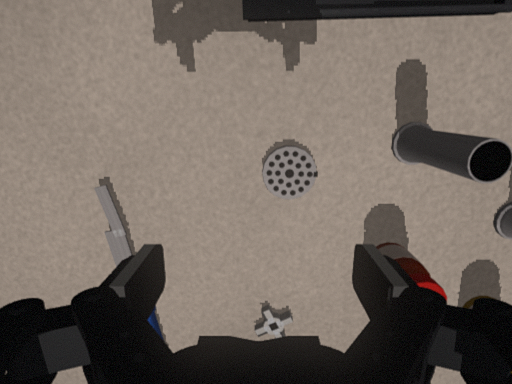

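Wrist view: the plate is centred at (289,172) and the knife at (273,324), with the red jar to the right of the fingers. I'm descending over the plate.

Emit:
step_arm:
  targets:
    - [[0, 0, 0], [7.5, 30, 10], 64]
    - [[0, 0, 0], [0, 0, 40], 64]
    - [[0, 0, 0], [0, 0, 40], 64]
    - [[0, 0, 0], [0, 0, 40], 64]
    - [[0, 0, 0], [0, 0, 8], 64]

```text
time: 3.12
tool_pos: [0.4448, 0.1219, 0.104]
tcp_rot: [-2.213, -2.221, 0.015]
wrist_force: [-2.2, 0.2, -1.3]
width: 0.75
grip_force: 0.0
```

Run:
```python
from h import *
s=read_state();print(s['tool_pos'],s['width'],nose_length)
a=shot('wrist');look('plate_mid',.005)
b=shot('side');u,v=proj('side',[.45,.115,.03]).astype(int)
c=cv2.resize(b[v-60:v+60,u-60:u+60],(384,384));cv2.imwrite('pics/w2.png',np.hstack([a,c])[:,:,::-1][:, :800] if 0 else cv2.resize(np.hstack([a,c]),(800,343))[:,:,::-1])
```

```text
[0.44476526 0.12186319 0.10403529] 0.7496803743627347 0.0726
plate_mid [(0.87, 272, 247, [454.7, 108.8])]
```

View pics/w2.png

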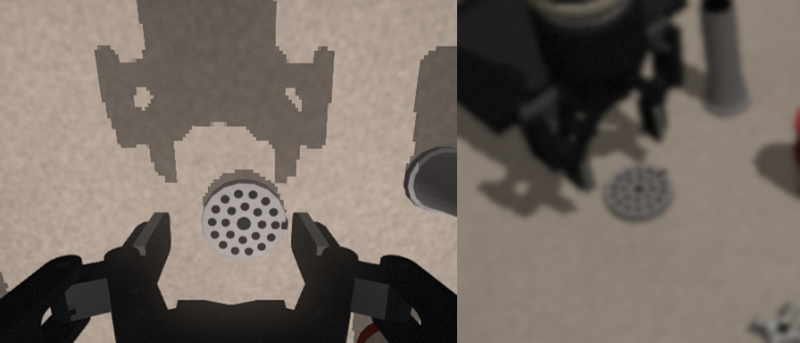

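Run:
```python
from h import *
s=read_state();p=s['tool_pos'];print(p,s['tcp_rot'])
k=calibration('wrist');f=k['camera_matrix'][0][0];R=np.array(k['R']);print(f)
for d in (.055,.06,.065,.07,.075,.08,.085):
  print(d,[proj('wrist',[p[0]+x,p[1]+y,p[2]-d]).round(0).tolist() for x in(-.032,.032) for y in (-.011,.011)])
```

```text
[0.44958399 0.12220961 0.11009737] [-2.21827015e+00 -2.22339211e+00  1.55733840e-03]
317.0853549656937
0.055 [[187.0, 289.0], [184.0, 243.0], [331.0, 289.0], [334.0, 243.0]]
0.06 [[190.0, 283.0], [187.0, 238.0], [329.0, 283.0], [332.0, 239.0]]
0.065 [[192.0, 277.0], [189.0, 234.0], [327.0, 278.0], [329.0, 234.0]]
0.07 [[194.0, 272.0], [192.0, 230.0], [324.0, 272.0], [327.0, 230.0]]
0.075 [[196.0, 267.0], [194.0, 226.0], [322.0, 267.0], [325.0, 227.0]]
0.08 [[198.0, 262.0], [196.0, 223.0], [321.0, 263.0], [323.0, 223.0]]
0.085 [[200.0, 258.0], [198.0, 219.0], [319.0, 258.0], [321.0, 220.0]]
```

Emit:
step_arm:
  targets:
    - [[0, 0, 0], [-8, 3, 0], 66]
    - [[0, 0, 0], [0, 0, 0], 66]
    - [[0, 0, 0], [0, 0, 0], 66]

```text
time: 3.52
tool_pos: [0.4551, 0.1131, 0.1125]
tcp_rot: [2.22, 2.219, 0.007]
wrist_force: [-0.1, 1.0, 0.0]
width: 0.773
grip_force: 0.0
```

Run:
```python
from h import *
shot('wrist');s=read_state();print(s['tool_pos']);look('plate_mid',.005);m=cut_out('wrist','plate_mid')[0];print(m['extent'])
for q in ((.452,.114,.01),(.452+.027,.114,.01),(.452-.027,.114,.01)):print(proj('wrist',q))
```

```text
[0.45465002 0.11310918 0.11211832]
plate_mid [(0.93, 251, 229, [450.3, 110.0])]
[205.5, 182.4, 300.6, 271.2]
[255.36938408 226.35763511]
[302.24425395 226.30836305]
[208.47059204 226.40693232]
```

Emit:
step_arm:
  targets:
    - [[0, 0, 0], [0, -4, 20], 66]
    - [[0, 0, 0], [0, 0, 20], 66]
    - [[0, 0, 0], [0, 0, 0], 66]
    - [[0, 0, 0], [0, 0, 0], 66]

```text
time: 4.0
tool_pos: [0.4479, 0.1128, 0.0693]
tcp_rot: [-2.221, -2.22, 0.003]
wrist_force: [-0.6, -0.4, 1.3]
width: 0.769
grip_force: 0.0
```

Emit:
step_arm:
  targets:
    - [[0, 0, 0], [0, 0, 0], 45]
    - [[0, 0, 0], [0, 0, 0], 45]
    - [[0, 0, 0], [0, 0, 0], 45]
    - [[0, 0, 0], [0, 0, 0], 45]
  grip_force: 50

```text
time: 4.33
tool_pos: [0.4501, 0.1132, 0.0714]
tcp_rot: [2.22, 2.22, 0.003]
wrist_force: [-1.5, -0.5, 7.3]
width: 0.602
grip_force: 52.7
```

Emit:
step_arm:
  targets:
    - [[0, 0, 0], [0, 0, -20], 45]
    - [[0, 0, 0], [0, 0, -40], 45]
    - [[0, 0, 0], [0, 0, -40], 45]
    - [[0, 0, 0], [0, 0, 0], 45]

```text
time: 4.67
tool_pos: [0.4541, 0.1141, 0.178]
tcp_rot: [2.216, 2.216, 0.019]
wrist_force: [2.2, 0.8, -0.1]
width: 0.606
grip_force: 52.9
```

Run:
```python
from h import *
shot('wrist','w3.png')
s=read_state();print(s['width'],s['grip_force'],s['wrist_force'])
look('knife_mid',.005)
plan(.473,-.328,.19,0,45)
```

```text
0.5991893467747985 52.93233096599579 [ 0.6393524   0.45815998 -1.29753529]
knife_mid []
pos [0.4508 0.1134 0.1725] w [ 0.006 -0.001 -0.   ] rows 11
[[0.001, -0.0, -0.0], [-40.1, 2.0, -1.6], 45]
[[0.001, -0.0, -0.0], [-40.1, 2.0, -1.6], 45]
[[0.001, -0.0, -0.0], [-40.1, 2.0, -1.6], 45]
[[0.001, -0.0, -0.0], [-40.1, 2.0, -1.6], 45]
[[0.001, -0.0, -0.0], [-40.1, 2.0, -1.6], 45]
[[0.001, -0.0, -0.0], [-40.1, 2.0, -1.6], 45]
[[0.001, -0.0, -0.0], [-40.1, 2.0, -1.6], 45]
[[0.001, -0.0, -0.0], [-40.1, 2.0, -1.6], 45]
[[0.001, -0.0, -0.0], [-40.1, 2.0, -1.6], 45]
[[0.001, -0.0, -0.0], [-40.1, 2.0, -1.6], 45]
[[0.001, -0.0, -0.0], [-40.1, 2.0, -1.6], 45]
```

View pics/w3.png

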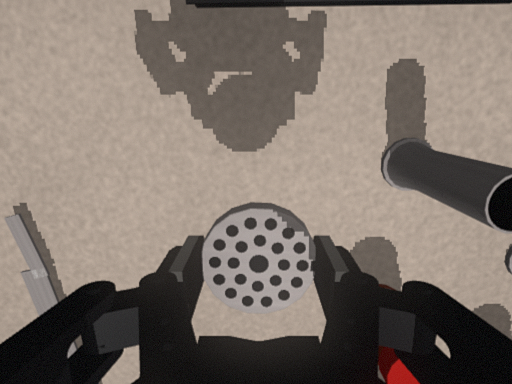

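The plate is held level between the pads, centred at (259,262). Next it goes to the blue tray.

Emit:
step_arm:
  targets:
    - [[0, 0, 0], [-40, 2, 0], 45]
    - [[0, 0, 0], [-40, 2, 0], 45]
    - [[0, 0, 0], [-40, 2, 0], 45]
    - [[0, 0, 0], [-40, 2, 0], 45]
    - [[0, 0, 0], [-40, 2, 0], 45]

```text
time: 5.18
tool_pos: [0.4572, -0.0882, 0.168]
tcp_rot: [-2.219, -2.22, 0.003]
wrist_force: [1.2, -0.3, -0.6]
width: 0.6
grip_force: 52.9
```

Emit:
step_arm:
  targets:
    - [[0, 0, 0], [-40, 2, 0], 45]
    - [[0, 0, 0], [-40, 2, 0], 45]
    - [[0, 0, 0], [-40, 2, 0], 45]
    - [[0, 0, 0], [-40, 2, 0], 45]
    - [[0, 0, 0], [-40, 2, 0], 45]

```text
time: 5.6
tool_pos: [0.4673, -0.2882, 0.1676]
tcp_rot: [-2.219, -2.218, 0.001]
wrist_force: [1.6, 1.0, -1.4]
width: 0.603
grip_force: 52.9
```

Emit:
step_arm:
  targets:
    - [[0, 0, 0], [-20, 2, 0], 45]
    - [[0, 0, 0], [-20, 0, 0], 45]
    - [[0, 0, 0], [0, 0, 0], 45]
    - [[0, 0, 0], [0, 0, 0], 45]

```text
time: 5.93
tool_pos: [0.4697, -0.3271, 0.1677]
tcp_rot: [-2.221, -2.216, 0.0]
wrist_force: [0.2, 0.3, -2.0]
width: 0.599
grip_force: 52.9
```

```bash
cat >> h.py <<'E'
def tray(c,n):
    for r in cut_out(c,n)[:1]:
        ct=max(cv2.findContours(r['region'].astype(np.uint8),0,2)[0],key=cv2.contourArea)
        P=np.array([ray(c,u,v,.018)[:2]*1000 for u,v in ct[:,0,:]],np.float32);print(n,c,cv2.minAreaRect(P))
E
python3 - <<'E'
from h import *
s=read_state();print(s['tool_pos'],s['width'])
shot('wrist','w4.png');print(ray('wrist',259,263,s['tool_pos'][2]-.062))
tray('wrist','tray_blue')
look('knife_mid',.005)
E
```

```text
[ 0.46966008 -0.32712095  0.1676654 ] 0.5992768704986728
[ 0.46947084 -0.32800577  0.1056654 ]
tray_blue wrist ((526.3707885742188, -331.3534240722656), (128.70809936523438, 229.19149780273438), 74.52043914794922)
knife_mid [(0.53, 325, 219, [521.9, -342.6])]
```

View pics/w4.png

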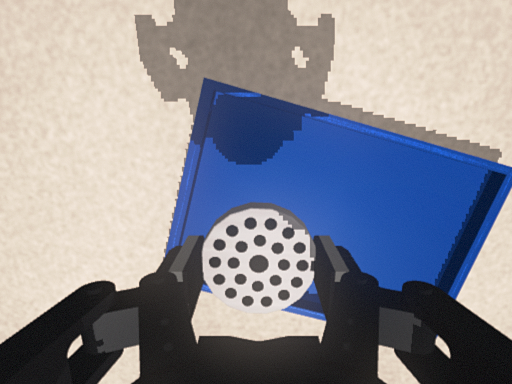

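Run:
```python
from h import *
a=np.radians(-15.7);u=np.array([np.cos(a),np.sin(a)]);v=np.array([-u[1],u[0]])
c=np.array([.521,-.342])
for i,j in((-1,1),(1,1),(-1,-1),(1,-1)):
    q=c+i*.114*u+j*.077*v;print(i,j,q,proj('wrist',[*q,.018]))
for px in ((204,78),(512,168),(167,253)): print(px,ray('wrist',*px,.018))
print(c-.05*u,c+.05*u)
```

```text
-1 1 [ 0.43208938 -0.23702428] [201.29991281  73.76400512]
1 1 [ 0.65158309 -0.29872119] [517.48963559 167.43026191]
-1 -1 [ 0.39041691 -0.38527881] [156.59543903 277.05200993]
1 -1 [ 0.60991062 -0.44697572] [428.19998886 344.53418727]
(204, 78) [ 0.43373869 -0.23962981  0.018     ]
(512, 168) [ 0.64781843 -0.29913154  0.018     ]
(167, 253) [ 0.40004238 -0.3648699   0.018     ]
[ 0.47286541 -0.32846998] [ 0.56913459 -0.35553002]
```

Wrist view: the tray's corners at (204,78) and (512,168) match the predicted outline to within 3 mm. The plate is over the near half of the tray, so I'm lowering it.

Emit:
step_arm:
  targets:
    - [[0, 0, 0], [0, 3, 25], 45]
    - [[0, 0, 0], [0, 0, 30], 45]
    - [[0, 0, 0], [0, 0, 25], 45]
    - [[0, 0, 0], [0, 0, 8], 45]
    - [[0, 0, 0], [0, 0, 0], 45]

```text
time: 6.5
tool_pos: [0.4719, -0.3243, 0.0789]
tcp_rot: [-2.215, -2.218, 0.001]
wrist_force: [-0.6, 0.6, -1.2]
width: 0.602
grip_force: 52.9
```

Emit:
step_arm:
  targets:
    - [[0, 0, 0], [0, 0, 1.5], 45]
    - [[0, 0, 0], [0, 0, 0], 45]

```text
time: 6.67
tool_pos: [0.475, -0.3273, 0.0818]
tcp_rot: [2.219, 2.22, 0.001]
wrist_force: [0.1, -0.0, -0.7]
width: 0.597
grip_force: 52.9
```

Emit:
step_arm:
  targets:
    - [[0, 0, 0], [0, 0, 4.5], 45]
    - [[0, 0, 0], [0, 0, 0], 45]
    - [[0, 0, 0], [0, 0, 0], 45]

```text
time: 6.92
tool_pos: [0.4743, -0.3273, 0.0768]
tcp_rot: [2.22, 2.22, 0.0]
wrist_force: [0.3, 1.2, -0.7]
width: 0.609
grip_force: 52.9
```

Emit:
step_arm:
  targets:
    - [[0, 0, 0], [0, 0, 1.5], 45]
    - [[0, 0, 0], [0, 0, 0], 45]
    - [[0, 0, 0], [0, 0, 0], 45]

```text
time: 7.17
tool_pos: [0.4744, -0.3274, 0.0754]
tcp_rot: [2.221, 2.22, 0.0]
wrist_force: [-2.0, -0.1, 4.8]
width: 0.604
grip_force: 53.4
```

Emit:
step_arm:
  targets:
    - [[0, 0, 0], [0, 0, 1], 45]
    - [[0, 0, 0], [0, 0, 0], 45]
    - [[0, 0, 0], [0, 0, 0], 45]

```text
time: 7.42
tool_pos: [0.4745, -0.3275, 0.0754]
tcp_rot: [2.221, 2.22, 0.0]
wrist_force: [-3.0, 3.2, 12.7]
width: 0.6
grip_force: 54.2
```

Emit:
step_arm:
  targets:
    - [[0, 0, 0], [0, 0, -0.5], 66]
    - [[0, 0, 0], [0, 0, 0], 66]
    - [[0, 0, 0], [0, 0, 0], 66]
    - [[0, 0, 0], [0, 0, -25], 66]
    - [[0, 0, 0], [0, 0, -40], 66]

```text
time: 7.83
tool_pos: [0.4705, -0.3244, 0.134]
tcp_rot: [-2.213, -2.213, 0.003]
wrist_force: [0.1, -0.3, -0.7]
width: 0.778
grip_force: 0.0
```

Emit:
step_arm:
  targets:
    - [[0, 0, 0], [0, 0, -30], 66]
    - [[0, 0, 0], [0, 0, 0], 66]
    - [[0, 0, 0], [0, 0, 0], 66]

```text
time: 8.08
tool_pos: [0.4753, -0.3281, 0.1714]
tcp_rot: [2.218, 2.218, 0.001]
wrist_force: [-0.5, -0.6, 0.5]
width: 0.772
grip_force: 0.0
```

Run:
```python
from h import *
s=read_state();print(s['tool_pos'],s['tcp_rot'])
shot('wrist');look('plate_mid',.009);r=cut_out('wrist','plate_mid')[0]['extent'];print(r,ray('wrist',(r[0]+r[2])/2,(r[1]+r[3])/2,.012))
plan(.433,-.12,.172,0,66)
```

```text
[ 0.4753405  -0.32810247  0.17139754] [2.21761638e+00 2.21756566e+00 1.10227439e-03]
plate_mid [(0.57, 257, 201, [471.7, -327.7])]
[220.8, 164.8, 294.6, 236.7] [ 0.47160352 -0.32547255  0.012     ]
pos [ 0.4729 -0.3262  0.1671] w [-0.003 -0.002 -0.   ] rows 6
[[-0.0, -0.0, -0.0], [34.4, -6.6, -0.7], 66]
[[-0.0, -0.0, -0.0], [34.4, -6.6, -0.8], 66]
[[-0.0, -0.0, -0.0], [34.4, -6.6, -0.8], 66]
[[-0.0, -0.0, -0.0], [34.4, -6.6, -0.8], 66]
[[-0.0, -0.0, -0.0], [34.4, -6.6, -0.8], 66]
[[-0.0, -0.0, -0.0], [34.4, -6.6, -0.8], 66]
```

Emit:
step_arm:
  targets:
    - [[0, 0, 0], [36, -6, 0], 66]
    - [[0, 0, 0], [36, -6, 0], 66]
    - [[0, 0, 0], [36, -6, 0], 66]
    - [[0, 0, 0], [36, -6, 0], 66]
    - [[0, 0, 0], [36, -6, 0], 66]

```text
time: 8.65
tool_pos: [0.4419, -0.1451, 0.1666]
tcp_rot: [-2.22, -2.218, 0.003]
wrist_force: [-0.2, 1.0, 0.6]
width: 0.769
grip_force: 0.0
```

Emit:
step_arm:
  targets:
    - [[0, 0, 0], [36, -6, 0], 66]
    - [[0, 0, 0], [36, -6, 0], 66]
    - [[0, 0, 0], [0, 0, 20], 66]
    - [[0, 0, 0], [0, 0, 0], 66]
    - [[0, 0, 0], [0, 0, 0], 66]

```text
time: 9.07
tool_pos: [0.4299, -0.0743, 0.1467]
tcp_rot: [-2.217, -2.22, 0.005]
wrist_force: [1.3, -0.5, 0.2]
width: 0.771
grip_force: 0.0
```

Run:
```python
from h import *
s=read_state();print(s['tool_pos'],s['tcp_rot'])
a=shot('wrist','w5.png');look('knife_mid',.005);r=cut_out('wrist','knife_mid')[0]['extent'];print(r,ray('wrist',(r[0]+r[2])/2,(r[1]+r[3])/2,.008))
```

```text
[ 0.42989766 -0.0742625   0.14668386] [-2.21673163 -2.21971995  0.00506009]
knife_mid [(0.6, 267, 194, [437.8, -67.3])]
[239.8, 165.7, 302.9, 228.9] [ 0.44075071 -0.06877505  0.008     ]
```

View pics/w5.png

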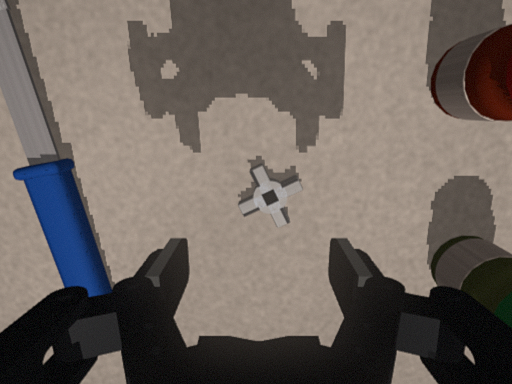

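Run:
```python
from h import *
read_camera('wrist')
g=lambda a:ray('wrist',*a,.0095)[:2]
a,b,c,d=map(g,((241,209),(300,184),(258,168),(282,222)))
print(np.degrees(np.arctan2(*(b-a)[::-1])),np.linalg.norm(b-a),np.degrees(np.arctan2(*(c-d)[::-1]))-90,np.linalg.norm(c-d),(a+b)/2,(c+d)/2,g((269,197)))
m=cut_out('wrist','knife_mid')[0]['region'];vv,uu=np.nonzero(m)
P=np.array([g(q) for q in zip(uu,vv)])*1000;c=np.median(P,0);P0=P-P.mean(0)
th=np.arctan2(P0[:,1],P0[:,0]);r=np.hypot(*P0.T);print(P.mean(0),np.degrees(np.angle((r**2*np.exp(4j*th)).sum())/4))
s=read_state();print(s['tool_pos'])
plan(.4385,-.068,.10,np.radians(23),60)
```

```text
23.762829311321337 0.044114778610601604 23.581116662450327 0.041968010169991146 [ 0.44021267 -0.06810941] [ 0.44027749 -0.06739438] [ 0.43940523 -0.06836778]
[436.66003385 -64.94208788] 25.69880251375946
[ 0.43247436 -0.07598944  0.14934105]
pos [ 0.4325 -0.076   0.1493] w [ 0.001  0.    -0.403] rows 4
[[0.0, 0.0, -0.101], [2.0, 1.5, 12.3], 60]
[[0.0, 0.0, -0.101], [1.8, 1.7, 12.3], 60]
[[0.0, 0.0, -0.101], [1.7, 1.9, 12.3], 60]
[[0.0, 0.0, -0.101], [1.5, 2.0, 12.3], 60]
```

Knife centre at (269,197) with its arms at about 24°. I'll turn the gripper to match and descend.

Emit:
step_arm:
  targets:
    - [[0, 0, -0.103], [2, 1.5, 10], 60]
    - [[0, 0, -0.103], [2, 2, 10], 60]
    - [[0, 0, -0.103], [1.5, 2, 10], 60]
    - [[0, 0, -0.103], [1.5, 2, 10], 60]
    - [[0, 0, 0], [0, 0, 0], 60]

```text
time: 9.73
tool_pos: [0.4376, -0.0672, 0.1077]
tcp_rot: [-1.717, -2.628, 0.001]
wrist_force: [-0.1, 0.3, -1.1]
width: 0.706
grip_force: 0.0
```

Emit:
step_arm:
  targets:
    - [[0, 0, 0], [0, 0, 0], 60]
    - [[0, 0, 0], [0, 0, 0], 60]

```text
time: 9.9
tool_pos: [0.4388, -0.0674, 0.1095]
tcp_rot: [1.724, 2.625, 0.0]
wrist_force: [0.4, -0.1, 0.6]
width: 0.705
grip_force: 0.0
```

Run:
```python
from h import *
a=shot('wrist','w6.png');s=read_state();R=Ro.from_rotvec(s['tcp_rot']);p=s['tool_pos'];print(p,R.as_matrix()[:,1])
look('knife_mid',.005);
for x,y in ((0,0),(0,.0225),(0,-.0225),(.0225,0),(-.0225,0)):
    q=p+R.apply([x,y,0]);q[2]=.0095;print(proj('wrist',q).round(0))
```

```text
[ 0.43889162 -0.06740275  0.10967485] [0.917389   0.39799046 0.00101455]
knife_mid [(0.89, 257, 223, [437.5, -66.4])]
[259. 229.]
[298. 229.]
[220. 229.]
[259. 191.]
[259. 264.]
```

View pics/w6.png

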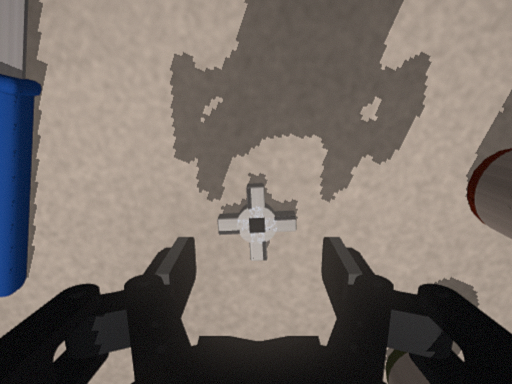

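The cross is now square to the fingers, centred at (257,223), about 6 px ahead of the predicted centre. I'll correct by 2.5 mm and grip.

Emit:
step_arm:
  targets:
    - [[0, 0, 0], [2.5, -1, 10], 60]
    - [[0, 0, 0], [0, 0, 20], 60]
    - [[0, 0, 0], [0, 0, 6], 60]
    - [[0, 0, 0], [0, 0, 0], 60]
    - [[0, 0, 0], [0, 0, 0], 60]

```text
time: 10.42
tool_pos: [0.4358, -0.0648, 0.0724]
tcp_rot: [-1.72, -2.627, 0.001]
wrist_force: [-0.3, 0.2, 0.3]
width: 0.705
grip_force: 0.0
```

Emit:
step_arm:
  targets:
    - [[0, 0, 0], [0, 0, 0], 35]
    - [[0, 0, 0], [0, 0, 0], 35]
    - [[0, 0, 0], [0, 0, 0], 35]
    - [[0, 0, 0], [0, 0, 0], 35]
    - [[0, 0, 0], [0, 0, 0], 35]
  grip_force: 40

```text
time: 10.83
tool_pos: [0.4372, -0.0651, 0.0738]
tcp_rot: [1.719, 2.627, 0.001]
wrist_force: [0.0, 0.4, 5.9]
width: 0.504
grip_force: 41.0
```

Emit:
step_arm:
  targets:
    - [[0, 0, 0], [0, 0, -20], 35]
    - [[0, 0, 0], [0, 0, -40], 35]
    - [[0, 0, 0], [0, 0, -40], 35]
    - [[0, 0, 0], [0, 0, 0], 35]
    - [[0, 0, 0], [0, 0, 0], 35]

```text
time: 11.25
tool_pos: [0.4387, -0.0654, 0.176]
tcp_rot: [1.716, 2.623, 0.004]
wrist_force: [-0.8, 0.5, -1.3]
width: 0.507
grip_force: 41.0
```

Run:
```python
from h import *
shot('wrist','w7.png')
s=read_state();R=Ro.from_rotvec(s['tcp_rot']);p=s['tool_pos'];print(p,s['width'])
r=cut_out('wrist','knife_mid')
print(r[0]['extent'] if r else 0)
for x,y in ((0,0),(0,.0225),(0,-.0225),(.0225,0),(-.0225,0)): print(proj('wrist',p+R.apply([x,y,.0635])).round(0))
plan(.4735,-.327,.17,np.radians(23.5),35)
```

```text
[ 0.43697052 -0.06510387  0.17384598] 0.506011983122078
[210.6, 208.2, 307.4, 300.5]
[262. 261.]
[311. 261.]
[213. 261.]
[262. 215.]
[262. 304.]
pos [ 0.4358 -0.0649  0.1724] w [-0.    -0.     0.002] rows 7
[[-0.0, -0.0, 0.0], [-36.5, -10.1, 0.3], 35]
[[-0.0, -0.0, 0.0], [-36.5, -10.1, 0.3], 35]
[[-0.0, -0.0, 0.0], [-36.5, -10.0, 0.3], 35]
[[-0.0, -0.0, 0.0], [-36.5, -10.0, 0.3], 35]
[[-0.0, -0.0, 0.0], [-36.5, -10.0, 0.3], 35]
[[-0.0, -0.0, 0.0], [-36.5, -10.0, 0.3], 35]
[[-0.0, -0.0, 0.0], [-36.5, -10.0, 0.3], 35]
```

View pics/w7.png

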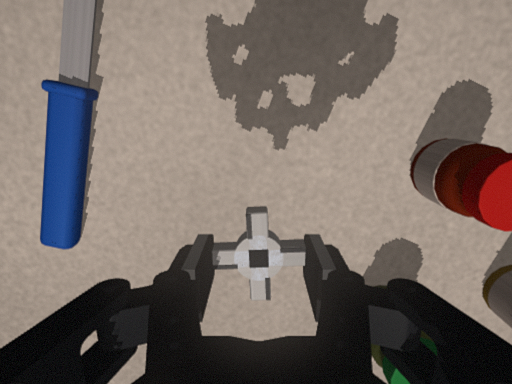

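The knife is held, centred at (259,256). I'm carrying it to the plate.

Emit:
step_arm:
  targets:
    - [[0, 0, 0], [-37, -10, 0], 35]
    - [[0, 0, 0], [-37, -10, 0], 35]
    - [[0, 0, 0], [-37, -10, 0], 35]
    - [[0, 0, 0], [-37, -10, 0], 35]
    - [[0, 0, 0], [-37, -10, 0], 35]

```text
time: 11.77
tool_pos: [0.4632, -0.2553, 0.1701]
tcp_rot: [-1.717, -2.625, 0.0]
wrist_force: [0.4, 0.6, -0.2]
width: 0.504
grip_force: 41.0
```

Emit:
step_arm:
  targets:
    - [[0, 0, 0], [-37, -10, 0], 35]
    - [[0, 0, 0], [-36, -11, 0], 35]
    - [[0, 0, 0], [0, 0, 35], 35]
    - [[0, 0, 0], [0, 0, 25], 35]
    - [[0, 0, 0], [0, 0, 0], 35]

```text
time: 12.18
tool_pos: [0.4695, -0.3271, 0.1047]
tcp_rot: [-1.714, -2.615, -0.002]
wrist_force: [-2.4, 1.3, -0.8]
width: 0.502
grip_force: 41.0
```

Emit:
step_arm:
  targets:
    - [[0, 0, 0], [0, 0, 0], 35]
    - [[0, 0, 0], [0, 0, 0], 35]

```text
time: 12.35
tool_pos: [0.4742, -0.3292, 0.1122]
tcp_rot: [-1.718, -2.627, -0.0]
wrist_force: [-0.1, -0.7, 0.3]
width: 0.5
grip_force: 41.0
```

Run:
```python
from h import *
shot('wrist','w8.png')
s=read_state();R=Ro.from_rotvec(s['tcp_rot']);p=s['tool_pos'];print(p,R.as_matrix()[:,1])
for n in ('plate_mid','knife_mid'):
    r=cut_out('wrist',n); print(n,r[0]['extent'] if r else 0)
    look(n,.009)
```

```text
[ 0.47506252 -0.32967654  0.1134856 ] [9.16061529e-01 4.01037620e-01 3.21206448e-04]
plate_mid [213.1, 181.3, 305.9, 244.4]
plate_mid [(0.56, 261, 229, [477.9, -331.8])]
knife_mid [210.6, 208.5, 307.4, 299.6]
knife_mid [(0.77, 260, 253, [484.1, -346.5])]
```

View pics/w8.png

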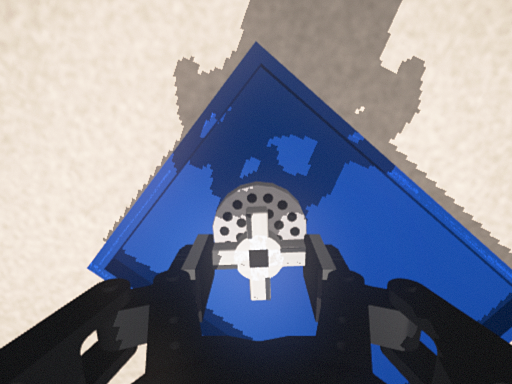

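Run:
```python
from h import *
a=read_camera('wrist')
s=read_state();R=Ro.from_rotvec(s['tcp_rot']);p=s['tool_pos'];print(p)
def pr(x,y,z):
    q=p+R.apply([x,y,0]);q[2]=z;return proj('wrist',q).round(1)
for dx in (-.002,0,.002,.004): print(dx,'bot',pr(dx+.027,0,.004),'top',pr(dx+.027,0,.014),'L',pr(dx,-.027,.014),pr(dx,.027,.014))
print('col',a[174:200,240].tolist()[::2])
for d in (.0,.002,.004):print('knife',d,pr(d+.0225,0,p[2]-.0585),pr(d-.0225,0,p[2]-.0585),pr(d+.0225,0,p[2]-.0685))
```

```text
[ 0.47545778 -0.33000867  0.11441483]
-0.002 bot [259.  181.9] top [259. 186.] L [212.1 231.6] [305.9 231.5]
0 bot [259.  178.5] top [259.  182.5] L [212.  228.3] [306.  228.3]
0.002 bot [259.  175.2] top [259.  178.9] L [211.8 225. ] [306.2 225. ]
0.004 bot [259.  171.8] top [259.  175.4] L [211.7 221.7] [306.3 221.7]
col [[32, 54, 108], [38, 59, 111], [36, 56, 109], [58, 69, 107], [92, 89, 93], [155, 147, 149], [235, 230, 229], [226, 215, 214], [137, 132, 133], [137, 131, 135], [136, 129, 131], [138, 133, 134], [124, 119, 119]]
knife 0.0 [259.3 215.2] [259.2 306.7] [259.2 208. ]
knife 0.002 [259.3 210.7] [259.2 302.9] [259.2 203.8]
knife 0.004 [259.3 206.2] [259.2 299.1] [259.2 199.6]
```

In the view the plate rim spans u 213–306 and the knife's centre is at u≈259, so they line up sideways. Along tool x it needs about −1 mm before lowering.

Emit:
step_arm:
  targets:
    - [[0, 0, 0], [-1.2, 0, 14], 35]
    - [[0, 0, 0], [0, 0, 9], 35]
    - [[0, 0, 0], [0, 0, 0], 35]
    - [[0, 0, 0], [0, 0, 0], 35]

```text
time: 12.98
tool_pos: [0.4745, -0.3304, 0.0893]
tcp_rot: [-1.719, -2.627, -0.0]
wrist_force: [-0.7, 1.2, -1.3]
width: 0.505
grip_force: 41.0
```

Emit:
step_arm:
  targets:
    - [[0, 0, 0], [0, 0, 1.5], 35]
    - [[0, 0, 0], [0, 0, 0], 35]
    - [[0, 0, 0], [0, 0, 0], 35]

```text
time: 13.23
tool_pos: [0.4753, -0.3311, 0.0888]
tcp_rot: [1.72, 2.628, -0.0]
wrist_force: [-0.1, 0.4, -0.3]
width: 0.503
grip_force: 41.0
```

Emit:
step_arm:
  targets:
    - [[0, 0, 0], [0, 0, 1], 35]
    - [[0, 0, 0], [0, 0, 0], 35]
    - [[0, 0, 0], [0, 0, 0], 35]

```text
time: 13.48
tool_pos: [0.4755, -0.3312, 0.0879]
tcp_rot: [1.72, 2.628, -0.0]
wrist_force: [-0.5, -0.4, 1.9]
width: 0.501
grip_force: 41.2
```

Emit:
step_arm:
  targets:
    - [[0, 0, 0], [0, 0, 0.7], 35]
    - [[0, 0, 0], [0, 0, 0], 35]
    - [[0, 0, 0], [0, 0, 0], 35]

```text
time: 13.73
tool_pos: [0.4755, -0.3312, 0.0879]
tcp_rot: [1.72, 2.628, -0.0]
wrist_force: [-1.5, 1.3, 6.2]
width: 0.506
grip_force: 41.7
```

Emit:
step_arm:
  targets:
    - [[0, 0, 0], [0, 0, -0.5], 60]
    - [[0, 0, 0], [0, 0, 0], 60]
    - [[0, 0, 0], [0, 0, 0], 60]
    - [[0, 0, 0], [0, 0, -25], 60]
    - [[0, 0, 0], [0, 0, -25], 60]

```text
time: 14.15
tool_pos: [0.4734, -0.3297, 0.1352]
tcp_rot: [-1.717, -2.624, -0.001]
wrist_force: [0.3, 0.1, -0.7]
width: 0.705
grip_force: 0.0
```

Emit:
step_arm:
  targets:
    - [[0, 0, 0], [0, 0, 0], 66]
    - [[0, 0, 0], [0, 0, 0], 66]
    - [[0, 0, 0], [0, 0, 0], 66]

```text
time: 14.4
tool_pos: [0.4748, -0.3307, 0.1368]
tcp_rot: [-1.72, -2.628, -0.0]
wrist_force: [-0.1, 1.1, -0.7]
width: 0.771
grip_force: 0.0
```

Run:
```python
from h import *
a=shot('wrist','w9.png')
s=read_state();R=Ro.from_rotvec(s['tcp_rot']);p=s['tool_pos'];print(p)
for n in ('plate_mid','knife_mid'):
    r=cut_out('wrist',n); print(n,r[0]['extent'] if r else 0)
def pr(x,y,z):
    q=p+R.apply([x,y,0]);q[2]=z;return proj('wrist',q).round(1)
print('plate c top',pr(-.001,0,.014),'bot far',pr(.026,0,.004),'top near',pr(-.028,0,.014),'L',pr(-.001,-.027,.014),pr(-.001,.027,.014))
print('knife',pr(-.001,0,.024),pr(.0215,0,.024),pr(-.0235,0,.024),pr(-.001,.0225,.024),pr(-.001,-.0225,.024))
cv2.imwrite('pics/w9c.png',cv2.resize(a[150:330,150:390],(720,540),interpolation=cv2.INTER_CUBIC)[:,:,::-1])
```

```text
[ 0.47442587 -0.33042189  0.13610453]
plate_mid [218.5, 171.1, 301.5, 252.5]
knife_mid [224.0, 184.9, 296.8, 259.4]
plate c top [259.6 218.7] bot far [259.6 174.2] top near [259.5 257.3] L [217.4 218.7] [301.8 218.8]
knife [259.6 224.2] [259.7 188.4] [259.6 257.9] [296.5 224.3] [222.7 224.2]
```

View pics/w9c.png

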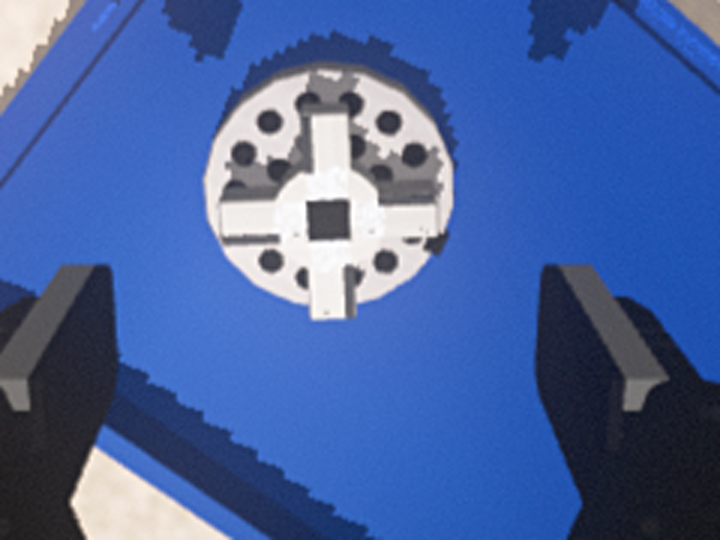

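Run:
```python
from h import *
s=read_state();R=Ro.from_rotvec(s['tcp_rot']);p=s['tool_pos']
g=lambda u,v,z:(R.inv().apply(ray('wrist',u,v,z)-p)*1000).round(2)[:2]
print('plate near/far',g(259.6,251.8,.014),g(259.6,171.9,.014),g(259.6,171,.004),'LR',g(218,212,.014),g(301.5,212,.014))
print('knife near/far',g(259.6,256.3,.024),g(259.6,187.3,.024),'LR',g(223.5,223,.024),g(296.5,223,.024),'hole',g(259.3,223.3,.024))
```

```text
plate near/far [-24.55   0.35] [28.97  0.28] [27.59  0.31] LR [  3.02 -26.17] [ 3.06 26.97]
knife near/far [-22.86   0.31] [21.71  0.26] LR [ -0.7  -21.71] [-0.66 22.75] hole [-0.87  0.1 ]
```

The crop shows the plate centred at about (330,185) and the knife hub at (328,220). Allowing for height, the knife sits about 3 mm off centre along tool −x, so I'll regrip it and shift it +3 mm.

Emit:
step_arm:
  targets:
    - [[0, 0, 0], [0, 0, 25], 60]
    - [[0, 0, 0], [0, 0, 20], 60]
    - [[0, 0, 0], [0, 0, 5], 60]
    - [[0, 0, 0], [0, 0, 0], 60]
    - [[0, 0, 0], [0, 0, 0], 60]

```text
time: 14.97
tool_pos: [0.4748, -0.3306, 0.0866]
tcp_rot: [-1.719, -2.627, -0.0]
wrist_force: [0.3, 0.5, 0.2]
width: 0.701
grip_force: 0.0
```

Emit:
step_arm:
  targets:
    - [[0, 0, 0], [0, 0, 0], 35]
    - [[0, 0, 0], [0, 0, 0], 35]
    - [[0, 0, 0], [0, 0, 0], 35]
    - [[0, 0, 0], [0, 0, 0], 35]

```text
time: 15.3
tool_pos: [0.4761, -0.3317, 0.0887]
tcp_rot: [1.718, 2.626, -0.0]
wrist_force: [0.0, -0.3, 4.8]
width: 0.504
grip_force: 41.0
```

Emit:
step_arm:
  targets:
    - [[0, 0, 0], [0, 0, -3], 35]
    - [[0, 0, 0], [3, 0, 0], 35]
    - [[0, 0, 0], [0, 0, 0], 35]
    - [[0, 0, 0], [0, 0, 0], 35]

```text
time: 15.63
tool_pos: [0.4735, -0.3277, 0.0899]
tcp_rot: [-1.719, -2.628, -0.0]
wrist_force: [0.5, -0.2, -0.4]
width: 0.504
grip_force: 40.6
```

Emit:
step_arm:
  targets:
    - [[0, 0, 0], [0, 0, 2.5], 35]
    - [[0, 0, 0], [0, 0, 0], 35]
    - [[0, 0, 0], [0, 0, 1], 35]
    - [[0, 0, 0], [0, 0, 0], 35]
    - [[0, 0, 0], [0, 0, 0], 35]

```text
time: 16.05
tool_pos: [0.474, -0.3282, 0.0885]
tcp_rot: [-1.72, -2.628, -0.0]
wrist_force: [-4.9, 4.0, 13.7]
width: 0.503
grip_force: 42.1
```

Emit:
step_arm:
  targets:
    - [[0, 0, 0], [0, 0, -0.8], 35]
    - [[0, 0, 0], [0, 0, 0], 60]
    - [[0, 0, 0], [0, 0, 0], 60]
    - [[0, 0, 0], [0, 0, 0], 60]
    - [[0, 0, 0], [0, 0, -25], 60]

```text
time: 16.47
tool_pos: [0.4707, -0.3257, 0.1074]
tcp_rot: [-1.714, -2.62, -0.001]
wrist_force: [-0.5, 0.5, -0.2]
width: 0.701
grip_force: 0.0
```

Emit:
step_arm:
  targets:
    - [[0, 0, 0], [0, 0, -25], 66]
    - [[0, 0, 0], [0, 0, 0], 66]
    - [[0, 0, 0], [0, 0, 0], 66]
    - [[0, 0, 0], [0, 0, 0], 66]

```text
time: 16.8
tool_pos: [0.4737, -0.328, 0.137]
tcp_rot: [-1.72, -2.628, -0.0]
wrist_force: [-1.0, -0.2, -0.2]
width: 0.772
grip_force: 0.0
```

Run:
```python
from h import *
a=shot('wrist','w10.png')
s=read_state();print(s['tool_pos'])
for n in ('plate_mid','knife_mid'):
    r=cut_out('wrist',n); print(n,r[0]['extent'] if r else 0)
cv2.imwrite('pics/w10c.png',cv2.resize(a[150:330,150:390],(720,540),interpolation=cv2.INTER_CUBIC)[:,:,::-1])
plan(.5555,.012,.25,0,85)
```

```text
[ 0.47323605 -0.32767053  0.13631126]
plate_mid [220.3, 175.2, 298.7, 257.9]
knife_mid [222.0, 184.0, 296.3, 254.8]
pos [ 0.473  -0.3275  0.1359] w [-0.002 -0.002  0.412] rows 10
[[-0.0, -0.0, 0.041], [27.8, 21.1, -11.4], 85]
[[-0.0, -0.0, 0.041], [28.7, 20.0, -11.4], 85]
[[-0.0, -0.0, 0.041], [29.5, 18.8, -11.4], 85]
[[-0.0, -0.0, 0.041], [30.2, 17.5, -11.4], 85]
[[-0.0, -0.0, 0.041], [30.9, 16.3, -11.4], 85]
[[-0.0, -0.0, 0.041], [31.6, 15.0, -11.4], 85]
[[-0.0, -0.0, 0.041], [32.1, 13.7, -11.4], 85]
[[-0.0, -0.0, 0.041], [32.7, 12.4, -11.4], 85]
[[-0.0, -0.0, 0.041], [33.2, 11.0, -11.4], 85]
[[-0.0, -0.0, 0.041], [33.6, 9.6, -11.4], 85]
```

View pics/w10c.png

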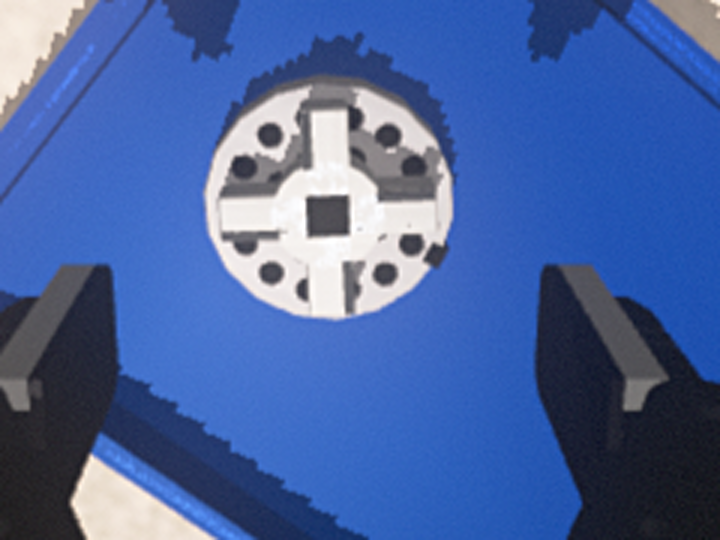

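The plate's top face now spans v 80–318 in the crop and the knife's hub is at (328,216). With parallax that puts it centred to about 1 mm. On to the red jar.

Emit:
step_arm:
  targets:
    - [[0, 0, 0.041], [28, 21, -11.5], 80]
    - [[0, 0, 0.041], [28.5, 20, -11.5], 80]
    - [[0, 0, 0.041], [29.5, 19, -11.5], 80]
    - [[0, 0, 0.041], [30, 17.5, -11.5], 80]
    - [[0, 0, 0.041], [31, 16.5, -11.5], 80]

```text
time: 17.37
tool_pos: [0.5147, -0.1568, 0.1942]
tcp_rot: [-1.982, -2.435, 0.001]
wrist_force: [0.0, -0.2, -0.4]
width: 0.936
grip_force: 0.0
```

Emit:
step_arm:
  targets:
    - [[0, 0, 0.041], [31.5, 15, -11.5], 80]
    - [[0, 0, 0.041], [32, 13.5, -11.5], 80]
    - [[0, 0, 0.041], [32.5, 12.5, -11.5], 80]
    - [[0, 0, 0.041], [33, 11, -11.5], 80]
    - [[0, 0, 0.041], [33.5, 9.5, -11.5], 80]

```text
time: 17.78
tool_pos: [0.5556, 0.0125, 0.2518]
tcp_rot: [-2.22, -2.221, 0.002]
wrist_force: [0.1, 0.4, 0.5]
width: 0.938
grip_force: 0.0
```

Emit:
step_arm:
  targets:
    - [[0, 0, 0], [0, 0, 0], 80]
    - [[0, 0, 0], [0, 0, 0], 80]

```text
time: 17.95
tool_pos: [0.5564, 0.0126, 0.2524]
tcp_rot: [2.215, 2.228, 0.0]
wrist_force: [-0.1, -1.0, 0.0]
width: 0.936
grip_force: 0.0
```

```bash
cat >> h.py <<'E'
def lid(n,z):
    "centre from the cut-out's extent, taken at height z"
    for r in cut_out('wrist',n)[:1]:
        e=r['extent'];print(n,round(r['score'],2),np.round(e),'tip',[ (np.round(ray('wrist',*t['at'][::-1],.04 if 'jar' in n else .055)[:2]*1000,1),round(t['score'],2)) for t in tip_of('wrist',n)[:1]])
        print(' mid',(ray('wrist',(e[0]+e[2])/2,(e[1]+e[3])/2,z)[:2]*1000).round(1))
E
python3 - <<'E'
from h import *
shot('wrist');s=read_state();print(s['tool_pos'],s['tcp_rot'])
lid('jar_red_mid',.04);look('jar_red_mid',.04);look('jar_green_mid',.04);look('tube_narrow_mid',.055)
E
```

```text
[0.55574213 0.01138531 0.25159095] [-2.21595307e+00 -2.22583620e+00  2.14084457e-03]
jar_red_mid 0.56 [237. 157. 293. 227.] tip [(array([561.1,   6.7]), 0.71)]
 mid [560.4   2.3]
jar_red_mid [(0.71, 265, 187, [561.1, 6.4]), (0.38, 377, 254, [669.8, -60.8])]
jar_green_mid [(0.96, 281, 308, [578.4, -121.0])]
tube_narrow_mid [(0.61, 420, 135, [688.7, 54.5])]
```

Emit:
step_arm:
  targets:
    - [[0, 0, 0], [-2.5, 2, 35], 80]
    - [[0, 0, 0], [0, 0, 40], 80]
    - [[0, 0, 0], [0, 0, 40], 80]
    - [[0, 0, 0], [0, 0, 30], 80]
    - [[0, 0, 0], [0, 0, 9], 80]

```text
time: 18.67
tool_pos: [0.5536, 0.0074, 0.0927]
tcp_rot: [-2.216, -2.217, 0.011]
wrist_force: [-0.3, -0.3, -0.7]
width: 0.936
grip_force: 0.0
```

Emit:
step_arm:
  targets:
    - [[0, 0, 0], [0, 0, 0], 60]
    - [[0, 0, 0], [0, 0, 0], 36]
    - [[0, 0, 0], [0, 0, 0], 36]
    - [[0, 0, 0], [0, 0, 0], 36]
    - [[0, 0, 0], [0, 0, 0], 36]
  grip_force: 50

```text
time: 19.08
tool_pos: [0.5601, 0.0081, 0.1011]
tcp_rot: [2.217, 2.221, 0.005]
wrist_force: [-0.3, -0.2, 3.8]
width: 0.542
grip_force: 51.8
```

Emit:
step_arm:
  targets:
    - [[0, 0, 0], [0, 0, 0], 36]
    - [[0, 0, 0], [0, 0, 0], 36]
    - [[0, 0, 0], [0, 0, -20], 36]
    - [[0, 0, 0], [0, 0, -40], 36]
    - [[0, 0, 0], [0, 0, -40], 36]

```text
time: 19.5
tool_pos: [0.556, 0.0085, 0.1977]
tcp_rot: [-2.216, -2.221, 0.006]
wrist_force: [1.3, -0.6, -0.5]
width: 0.541
grip_force: 52.1
```

Run:
```python
from h import *
s=read_state();print(s['tool_pos'],s['tcp_rot'],s['width'],s['grip_force'],s['wrist_force'])
plan(.569,-.3555,.23,0,36)
```

```text
[0.55602639 0.00849453 0.19768298] [-2.216269   -2.22099487  0.00569805] 0.5409616788331175 52.099568587727845 [ 1.33348036 -0.64159057 -0.53849411]
pos [0.556  0.0085 0.1977] w [-0.005 -0.     0.002] rows 10
[[-0.001, -0.0, 0.0], [-36.4, 1.2, -3.2], 36]
[[-0.001, -0.0, 0.0], [-36.4, 1.2, -3.2], 36]
[[-0.001, -0.0, 0.0], [-36.4, 1.2, -3.2], 36]
[[-0.001, -0.0, 0.0], [-36.4, 1.2, -3.2], 36]
[[-0.001, -0.0, 0.0], [-36.4, 1.2, -3.2], 36]
[[-0.001, -0.0, 0.0], [-36.4, 1.2, -3.2], 36]
[[-0.001, -0.0, 0.0], [-36.4, 1.3, -3.2], 36]
[[-0.001, -0.0, 0.0], [-36.4, 1.3, -3.2], 36]
[[-0.001, -0.0, 0.0], [-36.4, 1.3, -3.2], 36]
[[-0.001, -0.0, 0.0], [-36.4, 1.3, -3.2], 36]
```

Emit:
step_arm:
  targets:
    - [[0, 0, 0], [-10, 1, -30], 36]
    - [[0, 0, 0], [-38, 1, 0], 36]
    - [[0, 0, 0], [-38, 1, 0], 36]
    - [[0, 0, 0], [-38, 1, 0], 36]
    - [[0, 0, 0], [-38, 1, 0], 36]

```text
time: 19.92
tool_pos: [0.5632, -0.1548, 0.2294]
tcp_rot: [2.217, 2.224, 0.001]
wrist_force: [0.2, -0.7, -1.5]
width: 0.544
grip_force: 52.1
```

Emit:
step_arm:
  targets:
    - [[0, 0, 0], [-38, 1, 0], 36]
    - [[0, 0, 0], [-38, 1, 0], 36]
    - [[0, 0, 0], [-38, 1, 0], 36]
    - [[0, 0, 0], [-38, 1, 0], 36]
    - [[0, 0, 0], [-38, 1, 0], 36]

```text
time: 20.33
tool_pos: [0.5683, -0.3453, 0.2286]
tcp_rot: [-2.219, -2.224, -0.0]
wrist_force: [0.5, 0.5, -1.7]
width: 0.54
grip_force: 52.1
```

Emit:
step_arm:
  targets:
    - [[0, 0, 0], [-12, 1, 20], 36]
    - [[0, 0, 0], [0, 0, 0], 36]
    - [[0, 0, 0], [0, 0, 0], 36]
    - [[0, 0, 0], [0, 0, 0], 36]

```text
time: 20.67
tool_pos: [0.5695, -0.3549, 0.2082]
tcp_rot: [-2.218, -2.223, -0.0]
wrist_force: [0.2, 0.2, -0.9]
width: 0.544
grip_force: 52.1
```

Run:
```python
from h import *
shot('wrist','w11.png');s=read_state();print(s['tool_pos'],s['tcp_rot'],s['width'])
lid('plate_mid',.009)
```

```text
[ 0.56998019 -0.35463215  0.20889915] [-2.21817351e+00 -2.22442543e+00 -5.70809148e-04] 0.5395164015079662
plate_mid 0.93 [114. 127. 179. 192.] tip [(array([ 491.4, -322. ]), 0.56)]
 mid [ 474.1 -331. ]
```

View pics/w11.png

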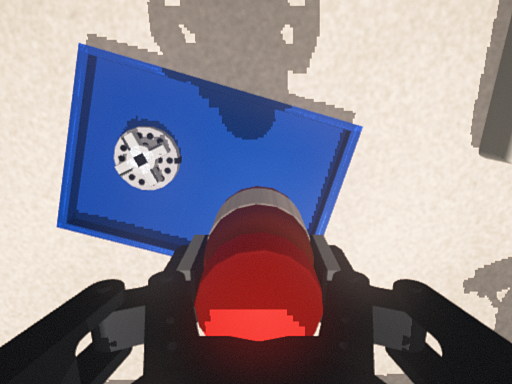

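The jar is over the tray's far half, with the plate and knife centred at (146,158) clear of it. Lowering.

Emit:
step_arm:
  targets:
    - [[0, 0, 0], [0, 0, 30], 36]
    - [[0, 0, 0], [0, 0, 35], 36]
    - [[0, 0, 0], [0, 0, 25], 36]
    - [[0, 0, 0], [0, 0, 12], 36]
    - [[0, 0, 0], [0, 0, 0], 36]

```text
time: 21.23
tool_pos: [0.5695, -0.3544, 0.106]
tcp_rot: [-2.216, -2.223, 0.001]
wrist_force: [-0.1, -0.6, -1.7]
width: 0.541
grip_force: 53.7
```

Emit:
step_arm:
  targets:
    - [[0, 0, 0], [0, 0, 0], 36]
    - [[0, 0, 0], [0, 0, 2], 36]
    - [[0, 0, 0], [0, 0, 0], 36]
    - [[0, 0, 0], [0, 0, 0], 36]

```text
time: 21.57
tool_pos: [0.5702, -0.3556, 0.1052]
tcp_rot: [2.218, 2.223, 0.0]
wrist_force: [-0.0, -0.4, -1.2]
width: 0.544
grip_force: 53.7
```

Emit:
step_arm:
  targets:
    - [[0, 0, 0], [0, 0, 1], 36]
    - [[0, 0, 0], [0, 0, 0], 36]
    - [[0, 0, 0], [0, 0, 0], 36]

```text
time: 21.82
tool_pos: [0.5702, -0.3558, 0.1043]
tcp_rot: [2.219, 2.223, 0.001]
wrist_force: [0.1, 1.0, 2.1]
width: 0.542
grip_force: 54.0
```

Emit:
step_arm:
  targets:
    - [[0, 0, 0], [0, 0, 0.8], 36]
    - [[0, 0, 0], [0, 0, 0], 36]
    - [[0, 0, 0], [0, 0, 0], 36]

```text
time: 22.07
tool_pos: [0.5703, -0.3558, 0.1042]
tcp_rot: [2.219, 2.223, 0.001]
wrist_force: [-2.1, 2.6, 6.8]
width: 0.538
grip_force: 54.5
```

Emit:
step_arm:
  targets:
    - [[0, 0, 0], [0, 0, -0.5], 64]
    - [[0, 0, 0], [0, 0, 0], 64]
    - [[0, 0, 0], [0, 0, 0], 64]
    - [[0, 0, 0], [0, 0, -25], 64]
    - [[0, 0, 0], [0, 0, -40], 64]

```text
time: 22.48
tool_pos: [0.5663, -0.3534, 0.1623]
tcp_rot: [-2.211, -2.215, 0.004]
wrist_force: [-0.0, 0.3, -0.1]
width: 0.748
grip_force: 0.0
```

Emit:
step_arm:
  targets:
    - [[0, 0, 0], [0, 0, -40], 64]
    - [[0, 0, 0], [0, 0, -40], 64]
    - [[0, 0, 0], [0, 0, 0], 64]

```text
time: 22.73
tool_pos: [0.5738, -0.3584, 0.2591]
tcp_rot: [2.208, 2.212, 0.005]
wrist_force: [0.8, -1.2, 1.3]
width: 0.745
grip_force: 0.0
```

Run:
```python
from h import *
shot('wrist');lid('jar_red_mid',.044)
s=read_state();print(s['tool_pos'],s['tcp_rot'],s['width'])
plan(.692,.0,.25,0,50)
```

```text
jar_red_mid 0.77 [226. 146. 282. 214.] tip [(array([ 563.9, -348.6]), 0.79)]
 mid [ 565.6 -350.6]
[ 0.56995027 -0.35584495  0.24874022] [2.21835640e+00 2.22263026e+00 2.81126767e-04] 0.7458619409098095
pos [ 0.57   -0.3558  0.2487] w [0.001 0.001 0.002] rows 10
[[0.0, 0.0, 0.0], [35.6, 12.3, -0.1], 50]
[[0.0, 0.0, 0.0], [35.6, 12.3, -0.1], 50]
[[0.0, 0.0, 0.0], [35.6, 12.3, -0.1], 50]
[[0.0, 0.0, 0.0], [35.6, 12.3, -0.1], 50]
[[0.0, 0.0, 0.0], [35.6, 12.2, -0.1], 50]
[[0.0, 0.0, 0.0], [35.6, 12.2, -0.1], 50]
[[0.0, 0.0, 0.0], [35.6, 12.2, -0.1], 50]
[[0.0, 0.0, 0.0], [35.6, 12.2, -0.1], 50]
[[0.0, 0.0, 0.0], [35.6, 12.2, -0.1], 50]
[[0.0, 0.0, 0.0], [35.6, 12.2, -0.1], 50]
```

Emit:
step_arm:
  targets:
    - [[0, 0, 0], [37.5, 12, 0], 64]
    - [[0, 0, 0], [37.5, 12, 0], 64]
    - [[0, 0, 0], [37.5, 12, 0], 64]
    - [[0, 0, 0], [37.5, 12, 0], 64]
    - [[0, 0, 0], [37.5, 12, 0], 64]

```text
time: 23.3
tool_pos: [0.6282, -0.1661, 0.2447]
tcp_rot: [-2.217, -2.22, 0.004]
wrist_force: [1.3, 0.2, -0.6]
width: 0.749
grip_force: 0.0
```

Emit:
step_arm:
  targets:
    - [[0, 0, 0], [37.5, 12, 0], 64]
    - [[0, 0, 0], [37.5, 12, 0], 64]
    - [[0, 0, 0], [37.5, 12, 0], 64]
    - [[0, 0, 0], [37.5, 12, 0], 64]
    - [[0, 0, 0], [37.5, 12, 0], 64]

```text
time: 23.72
tool_pos: [0.6878, 0.0215, 0.2446]
tcp_rot: [-2.217, -2.221, 0.006]
wrist_force: [-0.1, -0.2, 0.2]
width: 0.752
grip_force: 0.0
```

Emit:
step_arm:
  targets:
    - [[0, 0, 0], [0, 0, 0], 64]
    - [[0, 0, 0], [0, 0, 0], 64]
    - [[0, 0, 0], [0, 0, 0], 64]

```text
time: 23.97
tool_pos: [0.6878, 0.0197, 0.2453]
tcp_rot: [-2.216, -2.223, 0.006]
wrist_force: [-0.3, 0.1, -0.4]
width: 0.748
grip_force: 0.0
```

Run:
```python
from h import *
a=shot('wrist','w12.png');s=read_state();print(s['tool_pos'],s['tcp_rot'])
lid('tube_narrow_mid',.055);print(proj('wrist',[.695,.06,.11]),proj('wrist',[.695,.06,.0]))
```

```text
[0.68794713 0.01887862 0.24587309] [-2.21781515 -2.22171037  0.00482533]
tube_narrow_mid 0.77 [241. 116. 283. 164.] tip [(array([693.8,  56.5]), 0.68)]
 mid [690.7  59.6]
[269.61359755 147.36617921] [266.07475667 133.90858935]
```

View pics/w12.png

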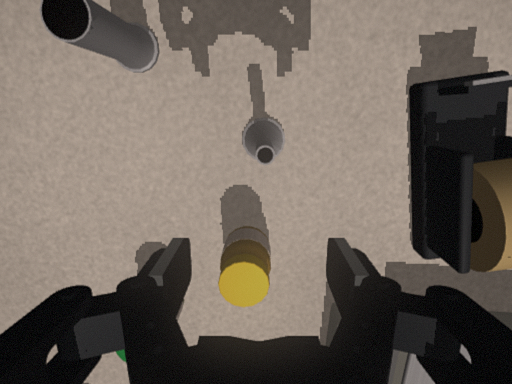

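Run:
```python
from h import *
s=read_state();print(s['tool_pos'],ray('wrist',265,155,.11),ray('wrist',263,135.5,.004))
```

```text
[0.68833997 0.01808978 0.2469922 ] [0.69203061 0.05502299 0.11      ] [0.69193175 0.05878566 0.004     ]
```

Wrist view: narrow tube top at (265,155) and flange at (263,135), giving a tube axis at about (0.692, 0.0565). The yellow jar at (244,283) stays clear.

Emit:
step_arm:
  targets:
    - [[0, 0, 0], [37.5, 2.5, 0], 50]
    - [[0, 0, 0], [0, 0, 30], 50]
    - [[0, 0, 0], [0, 0, 40], 50]
    - [[0, 0, 0], [0, 0, 34], 50]
    - [[0, 0, 0], [0, 0, 10], 50]

```text
time: 24.53
tool_pos: [0.6873, 0.0555, 0.1275]
tcp_rot: [-2.216, -2.217, 0.012]
wrist_force: [-1.4, -0.3, -1.1]
width: 0.583
grip_force: 0.0
```

Emit:
step_arm:
  targets:
    - [[0, 0, 0], [0, 0, 0], 50]
    - [[0, 0, 0], [0, 0, 0], 5]
    - [[0, 0, 0], [0, 0, 0], 5]
    - [[0, 0, 0], [0, 0, 0], 5]
    - [[0, 0, 0], [0, 0, 0], 5]
  grip_force: 50

```text
time: 24.95
tool_pos: [0.6932, 0.0569, 0.1371]
tcp_rot: [2.217, 2.221, 0.005]
wrist_force: [0.8, -0.4, 7.7]
width: 0.141
grip_force: 49.3
```

Emit:
step_arm:
  targets:
    - [[0, 0, 0], [0, 0, 0], 5]
    - [[0, 0, 0], [0, 0, 0], 5]
    - [[0, 0, 0], [0, 0, 0], 5]
    - [[0, 0, 0], [0, 0, 0], 5]

```text
time: 25.28
tool_pos: [0.6933, 0.057, 0.1371]
tcp_rot: [2.217, 2.221, 0.005]
wrist_force: [0.5, -0.6, 6.8]
width: 0.135
grip_force: 49.3
```

Emit:
step_arm:
  targets:
    - [[0, 0, 0], [0, 0, -20], 5]
    - [[0, 0, 0], [0, 0, -40], 5]
    - [[0, 0, 0], [0, 0, -40], 5]
    - [[0, 0, 0], [0, 0, -40], 5]
    - [[0, 0, 0], [0, 0, 0], 5]

```text
time: 25.7
tool_pos: [0.6959, 0.0575, 0.2862]
tcp_rot: [2.211, 2.216, 0.02]
wrist_force: [1.4, -0.2, 1.5]
width: 0.137
grip_force: 48.8
```

Emit:
step_arm:
  targets:
    - [[0, 0, 0], [34, -15, 0], 5]
    - [[0, 0, 0], [34, -15, 0], 5]
    - [[0, 0, 0], [34, -15, 0], 5]
    - [[0, 0, 0], [34, -15, 0], 5]
    - [[0, 0, 0], [34, -15, 0], 5]

```text
time: 26.12
tool_pos: [0.6152, 0.2282, 0.2743]
tcp_rot: [2.22, 2.223, 0.001]
wrist_force: [-0.3, -0.0, 0.2]
width: 0.138
grip_force: 48.8
```

Emit:
step_arm:
  targets:
    - [[0, 0, 0], [34, -15, 0], 5]
    - [[0, 0, 0], [34, -15, 0], 5]
    - [[0, 0, 0], [33, -15, 0], 5]
    - [[0, 0, 0], [0, 0, 0], 5]
    - [[0, 0, 0], [0, 0, 0], 5]

```text
time: 26.53
tool_pos: [0.5697, 0.3298, 0.2742]
tcp_rot: [2.215, 2.228, 0.0]
wrist_force: [0.5, -0.2, -0.8]
width: 0.139
grip_force: 48.9
```

Run:
```python
from h import *
a=shot('wrist','w13.png');s=read_state();print(s['tool_pos'],s['tcp_rot'],s['width'])
tray('wrist','tray_grey')
shot('top');tray('top','tray_grey')
c=np.array([.523,.327])
for i,j in((-1,1),(1,1),(-1,-1),(1,-1)): print(i,j,proj('wrist',[c[0]+i*.114,c[1]+j*.077,.018]).round(0))
```

```text
[0.57045742 0.32846737 0.27416112] [ 2.21633068e+00  2.22572021e+00 -3.45787054e-04] 0.14013552463298493
tray_grey wrist ((523.2435913085938, 322.7662658691406), (229.40419006347656, 156.22706604003906), 0.8457960486412048)
tray_grey top ((521.5089111328125, 326.69989013671875), (225.8002166748047, 156.5044708251953), 0.8354247808456421)
-1 1 [93. 96.]
1 1 [325.  97.]
-1 -1 [113. 241.]
1 -1 [318. 242.]
```

View pics/w13.png

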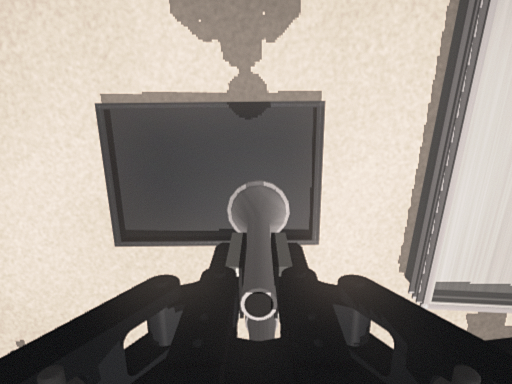

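The tube hangs upright over the grey tray's far half, with its flange at (258,211). Lowering.

Emit:
step_arm:
  targets:
    - [[0, 0, 0], [0, 0, 30], 5]
    - [[0, 0, 0], [0, 0, 38], 5]
    - [[0, 0, 0], [0, 0, 35], 5]
    - [[0, 0, 0], [0, 0, 15], 5]
    - [[0, 0, 0], [0, 0, 7], 5]

```text
time: 27.15
tool_pos: [0.5694, 0.325, 0.1446]
tcp_rot: [-2.22, -2.22, 0.011]
wrist_force: [-0.9, 0.0, -0.2]
width: 0.14
grip_force: 48.9
```

Emit:
step_arm:
  targets:
    - [[0, 0, 0], [0, 0, 0], 5]
    - [[0, 0, 0], [0, 0, 0], 5]
    - [[0, 0, 0], [0, 0, 0], 5]

```text
time: 27.4
tool_pos: [0.5727, 0.3281, 0.1515]
tcp_rot: [2.219, 2.222, 0.006]
wrist_force: [0.0, 0.4, -1.1]
width: 0.138
grip_force: 48.9
```

Another 10.5 mm to go; I'll cover 8.5 mm, then creep.

Emit:
step_arm:
  targets:
    - [[0, 0, 0], [0, 0, 4.5], 5]
    - [[0, 0, 0], [0, 0, 4], 5]
    - [[0, 0, 0], [0, 0, 0], 5]
    - [[0, 0, 0], [0, 0, 0], 5]

```text
time: 27.73
tool_pos: [0.5712, 0.328, 0.1412]
tcp_rot: [2.219, 2.224, 0.001]
wrist_force: [0.9, -0.6, 1.4]
width: 0.137
grip_force: 48.9
```

Emit:
step_arm:
  targets:
    - [[0, 0, 0], [0, 0, 1.2], 5]
    - [[0, 0, 0], [0, 0, 0], 5]
    - [[0, 0, 0], [0, 0, 0], 5]

```text
time: 27.98
tool_pos: [0.5713, 0.3281, 0.1411]
tcp_rot: [2.219, 2.224, 0.002]
wrist_force: [-1.6, -0.1, 5.4]
width: 0.132
grip_force: 49.7
```

Emit:
step_arm:
  targets:
    - [[0, 0, 0], [0, 0, 1], 5]
    - [[0, 0, 0], [0, 0, 0], 5]
    - [[0, 0, 0], [0, 0, 0], 5]

```text
time: 28.23
tool_pos: [0.5714, 0.3282, 0.1411]
tcp_rot: [2.219, 2.224, 0.002]
wrist_force: [-2.8, -2.1, 10.0]
width: 0.135
grip_force: 50.2
```

Emit:
step_arm:
  targets:
    - [[0, 0, 0], [0, 0, -1], 45]
    - [[0, 0, 0], [0, 0, 0], 45]
    - [[0, 0, 0], [0, 0, 0], 45]
    - [[0, 0, 0], [0, 0, 0], 45]
    - [[0, 0, 0], [0, 0, -20], 45]

```text
time: 28.65
tool_pos: [0.5681, 0.3263, 0.1545]
tcp_rot: [-2.217, -2.222, 0.014]
wrist_force: [-1.6, -0.5, -0.7]
width: 0.527
grip_force: 0.0
```

Emit:
step_arm:
  targets:
    - [[0, 0, 0], [0, 0, -40], 60]
    - [[0, 0, 0], [0, 0, -40], 60]
    - [[0, 0, 0], [0, 0, -10], 80]
    - [[0, 0, 0], [0, 0, 0], 80]

```text
time: 28.98
tool_pos: [0.5735, 0.3292, 0.2553]
tcp_rot: [2.217, 2.222, 0.015]
wrist_force: [0.1, 1.1, 1.1]
width: 0.932
grip_force: 0.0
```

Run:
```python
from h import *
shot('wrist');lid('tube_narrow_mid',.059)
s=read_state();print(s['tool_pos'],s['tcp_rot'],s['width'])
plan(.582,-.12,.252,0,80)
```

```text
tube_narrow_mid 0.7 [235. 156. 273. 217.] tip [(array([566. , 325.5]), 0.82)]
 mid [566.  330.3]
[0.57022909 0.3274736  0.2479478 ] [-2.21872209 -2.22319908  0.00340739] 0.9341584730707817
pos [0.5702 0.3275 0.2479] w [-0.002  0.001  0.002] rows 12
[[-0.0, 0.0, 0.0], [-37.3, 0.9, -0.3], 80]
[[-0.0, 0.0, 0.0], [-37.3, 0.9, -0.3], 80]
[[-0.0, 0.0, 0.0], [-37.3, 0.9, -0.3], 80]
[[-0.0, 0.0, 0.0], [-37.3, 0.9, -0.3], 80]
[[-0.0, 0.0, 0.0], [-37.3, 0.9, -0.3], 80]
[[-0.0, 0.0, 0.0], [-37.3, 0.9, -0.3], 80]
[[-0.0, 0.0, 0.0], [-37.3, 0.9, -0.3], 80]
[[-0.0, 0.0, 0.0], [-37.3, 0.9, -0.3], 80]
[[-0.0, 0.0, 0.0], [-37.3, 1.0, -0.3], 80]
[[-0.0, 0.0, 0.0], [-37.3, 1.0, -0.3], 80]
[[-0.0, 0.0, 0.0], [-37.3, 1.0, -0.3], 80]
[[-0.0, 0.0, 0.0], [-37.3, 1.0, -0.3], 80]
```

Emit:
step_arm:
  targets:
    - [[0, 0, 0], [-40, 1, 0], 80]
    - [[0, 0, 0], [-40, 1, 0], 80]
    - [[0, 0, 0], [-40, 1, 0], 80]
    - [[0, 0, 0], [-40, 1, 0], 80]
    - [[0, 0, 0], [-40, 1, 0], 80]

```text
time: 29.55
tool_pos: [0.5746, 0.126, 0.2463]
tcp_rot: [-2.216, -2.222, 0.007]
wrist_force: [0.3, -0.2, 0.7]
width: 0.94
grip_force: 0.0
```

Emit:
step_arm:
  targets:
    - [[0, 0, 0], [-40, 1, 0], 80]
    - [[0, 0, 0], [-40, 1, 0], 80]
    - [[0, 0, 0], [-40, 1, 0], 80]
    - [[0, 0, 0], [-40, 1, 0], 80]
    - [[0, 0, 0], [-40, 1, 0], 80]

```text
time: 29.97
tool_pos: [0.5799, -0.0738, 0.2465]
tcp_rot: [-2.216, -2.221, 0.004]
wrist_force: [1.3, -0.2, 0.5]
width: 0.933
grip_force: 0.0
```

Emit:
step_arm:
  targets:
    - [[0, 0, 0], [-40, 1, 0], 80]
    - [[0, 0, 0], [-6, 0, 0], 80]
    - [[0, 0, 0], [0, 0, 0], 80]
    - [[0, 0, 0], [0, 0, 0], 80]
    - [[0, 0, 0], [0, 0, 0], 80]

```text
time: 30.38
tool_pos: [0.5822, -0.1168, 0.2479]
tcp_rot: [-2.217, -2.222, 0.001]
wrist_force: [0.1, -0.4, 0.6]
width: 0.932
grip_force: 0.0
```

Run:
```python
from h import *
shot('wrist');lid('jar_green_mid',.04)
s=read_state();print(s['tool_pos'],s['tcp_rot'],s['width'])
```

```text
jar_green_mid 0.91 [232. 157. 285. 223.] tip [(array([ 581.5, -121.6]), 0.93)]
 mid [ 582.3 -121.9]
[ 0.5827547  -0.1165021   0.24904957] [-2.21623643e+00 -2.22541453e+00  3.42034075e-04] 0.9394473428774981
```

Emit:
step_arm:
  targets:
    - [[0, 0, 0], [-3, 0, 32], 80]
    - [[0, 0, 0], [0, 0, 40], 80]
    - [[0, 0, 0], [0, 0, 40], 80]
    - [[0, 0, 0], [0, 0, 30], 80]
    - [[0, 0, 0], [0, 0, 8], 80]

```text
time: 30.95
tool_pos: [0.5788, -0.1189, 0.0937]
tcp_rot: [-2.211, -2.219, 0.008]
wrist_force: [-0.2, 0.0, -0.6]
width: 0.934
grip_force: 0.0
```

Emit:
step_arm:
  targets:
    - [[0, 0, 0], [0, 0, 0], 60]
    - [[0, 0, 0], [0, 0, 0], 36]
    - [[0, 0, 0], [0, 0, 0], 36]
    - [[0, 0, 0], [0, 0, 0], 36]
    - [[0, 0, 0], [0, 0, 0], 36]

```text
time: 31.37
tool_pos: [0.5849, -0.1215, 0.1023]
tcp_rot: [2.216, 2.221, 0.004]
wrist_force: [0.4, -0.1, 4.1]
width: 0.54
grip_force: 51.8
```

Emit:
step_arm:
  targets:
    - [[0, 0, 0], [0, 0, 0], 36]
    - [[0, 0, 0], [0, 0, -20], 36]
    - [[0, 0, 0], [0, 0, -40], 36]
    - [[0, 0, 0], [0, 0, -40], 36]
    - [[0, 0, 0], [0, 0, -40], 36]

```text
time: 31.78
tool_pos: [0.582, -0.1211, 0.2407]
tcp_rot: [-2.219, -2.223, 0.001]
wrist_force: [1.5, 0.1, -1.3]
width: 0.54
grip_force: 52.0
```

Emit:
step_arm:
  targets:
    - [[0, 0, 0], [0, 0, 0], 36]
    - [[0, 0, 0], [0, 0, 0], 36]

```text
time: 31.95
tool_pos: [0.585, -0.1218, 0.2441]
tcp_rot: [2.214, 2.218, 0.007]
wrist_force: [-0.4, 0.2, -2.6]
width: 0.54
grip_force: 52.1
```

Run:
```python
from h import *
plan(.473,.327,.25,0,36)
```

```text
pos [ 0.585  -0.1218  0.2441] w [0.008 0.002 0.002] rows 12
[[0.001, 0.0, 0.0], [37.4, -9.3, -0.7], 36]
[[0.001, 0.0, 0.0], [37.4, -9.3, -0.6], 36]
[[0.001, 0.0, 0.0], [37.4, -9.3, -0.6], 36]
[[0.001, 0.0, 0.0], [37.4, -9.3, -0.6], 36]
[[0.001, 0.0, 0.0], [37.4, -9.3, -0.6], 36]
[[0.001, 0.0, 0.0], [37.4, -9.3, -0.6], 36]
[[0.001, 0.0, 0.0], [37.4, -9.3, -0.6], 36]
[[0.001, 0.0, 0.0], [37.4, -9.3, -0.6], 36]
[[0.001, 0.0, 0.0], [37.4, -9.3, -0.5], 36]
[[0.001, 0.0, 0.0], [37.4, -9.3, -0.5], 36]
[[0.001, 0.0, 0.0], [37.4, -9.3, -0.5], 36]
[[0.001, 0.0, 0.0], [37.4, -9.3, -0.5], 36]
```

Emit:
step_arm:
  targets:
    - [[0, 0, 0], [37.5, -9, 0], 36]
    - [[0, 0, 0], [37.5, -9, 0], 36]
    - [[0, 0, 0], [37.5, -9, 0], 36]
    - [[0, 0, 0], [37.5, -9, 0], 36]
    - [[0, 0, 0], [37.5, -9, 0], 36]

```text
time: 32.37
tool_pos: [0.5353, 0.0674, 0.2372]
tcp_rot: [-2.218, -2.221, 0.005]
wrist_force: [0.9, 0.6, -2.0]
width: 0.536
grip_force: 52.0
```

Emit:
step_arm:
  targets:
    - [[0, 0, 0], [37.5, -9, 0], 36]
    - [[0, 0, 0], [37.5, -9, 0], 36]
    - [[0, 0, 0], [37.5, -9, 0], 36]
    - [[0, 0, 0], [37.5, -9, 0], 36]
    - [[0, 0, 0], [37.5, -9, 0], 36]

```text
time: 32.78
tool_pos: [0.49, 0.2547, 0.2372]
tcp_rot: [-2.219, -2.223, 0.006]
wrist_force: [0.0, 0.0, -1.3]
width: 0.54
grip_force: 52.0
```

Emit:
step_arm:
  targets:
    - [[0, 0, 0], [37, -9, 0], 36]
    - [[0, 0, 0], [37, -9, 0], 36]
    - [[0, 0, 0], [0, 0, 0], 36]
    - [[0, 0, 0], [0, 0, 0], 36]
    - [[0, 0, 0], [0, 0, 0], 36]

```text
time: 33.2
tool_pos: [0.4729, 0.3269, 0.2375]
tcp_rot: [-2.218, -2.225, 0.006]
wrist_force: [-0.3, -1.1, -1.5]
width: 0.542
grip_force: 52.0
```

Emit:
step_arm:
  targets:
    - [[0, 0, 0], [0, 3, 30], 36]
    - [[0, 0, 0], [0, 0, 38], 36]
    - [[0, 0, 0], [0, 0, 34], 36]
    - [[0, 0, 0], [0, 0, 18], 36]
    - [[0, 0, 0], [0, 0, 4], 36]

```text
time: 33.62
tool_pos: [0.474, 0.3236, 0.1099]
tcp_rot: [-2.22, -2.219, 0.016]
wrist_force: [-1.5, -1.2, -1.4]
width: 0.543
grip_force: 52.0
```

Emit:
step_arm:
  targets:
    - [[0, 0, 0], [0, 0, 0], 36]
    - [[0, 0, 0], [0, 0, 0], 36]
    - [[0, 0, 0], [0, 0, 0], 36]

```text
time: 33.87
tool_pos: [0.4786, 0.3279, 0.1176]
tcp_rot: [2.22, 2.222, 0.006]
wrist_force: [1.1, 0.2, -0.6]
width: 0.544
grip_force: 52.0
```

Emit:
step_arm:
  targets:
    - [[0, 0, 0], [0, 0, 5], 36]
    - [[0, 0, 0], [0, 0, 4], 36]
    - [[0, 0, 0], [0, 0, 0], 36]
    - [[0, 0, 0], [0, 0, 0], 36]

```text
time: 34.2
tool_pos: [0.4768, 0.3277, 0.1066]
tcp_rot: [-2.219, -2.224, 0.0]
wrist_force: [-0.3, 0.3, -2.1]
width: 0.538
grip_force: 52.0
```

Emit:
step_arm:
  targets:
    - [[0, 0, 0], [0, 0, 1.5], 36]
    - [[0, 0, 0], [0, 0, 0], 36]
    - [[0, 0, 0], [0, 0, 0], 36]

```text
time: 34.45
tool_pos: [0.477, 0.3279, 0.1064]
tcp_rot: [-2.219, -2.224, -0.0]
wrist_force: [-3.2, -2.3, 6.5]
width: 0.541
grip_force: 52.7
```

Emit:
step_arm:
  targets:
    - [[0, 0, 0], [0, 0, 1], 36]
    - [[0, 0, 0], [0, 0, 0], 36]
    - [[0, 0, 0], [0, 0, 0], 36]

```text
time: 34.7
tool_pos: [0.477, 0.3279, 0.1063]
tcp_rot: [-2.219, -2.224, 0.0]
wrist_force: [-4.4, -3.2, 11.4]
width: 0.537
grip_force: 53.3
```

Emit:
step_arm:
  targets:
    - [[0, 0, 0], [0, 0, -1], 62]
    - [[0, 0, 0], [0, 0, 0], 62]
    - [[0, 0, 0], [0, 0, 0], 62]
    - [[0, 0, 0], [0, 0, -25], 62]
    - [[0, 0, 0], [0, 0, -40], 62]

```text
time: 35.12
tool_pos: [0.4736, 0.3256, 0.1652]
tcp_rot: [-2.217, -2.222, 0.017]
wrist_force: [-0.3, 1.0, 0.3]
width: 0.726
grip_force: 0.0
```

Emit:
step_arm:
  targets:
    - [[0, 0, 0], [0, 0, -40], 62]
    - [[0, 0, 0], [0, 0, -40], 62]
    - [[0, 0, 0], [-40, 0, 0], 62]
    - [[0, 0, 0], [-40, 0, 0], 62]
    - [[0, 0, 0], [-40, 0, 0], 62]

```text
time: 35.53
tool_pos: [0.4776, 0.2072, 0.2513]
tcp_rot: [2.216, 2.225, 0.004]
wrist_force: [0.5, -0.9, -1.0]
width: 0.725
grip_force: 0.0
```

Emit:
step_arm:
  targets:
    - [[0, 0, 0], [-40, 0, 0], 62]
    - [[0, 0, 0], [-40, 0, 0], 62]
    - [[0, 0, 0], [-40, 0, 0], 62]
    - [[0, 0, 0], [0, 0, 0], 62]
    - [[0, 0, 0], [0, 0, 0], 62]

```text
time: 35.95
tool_pos: [0.4775, 0.0857, 0.2499]
tcp_rot: [2.224, 2.219, 0.0]
wrist_force: [-0.3, -0.2, 0.5]
width: 0.726
grip_force: 0.0
```

Run:
```python
from h import *
a=shot('side');Z=dict(plate_mid=.009,knife_mid=.019,jar_red_mid=.044,jar_green_mid=.044,jar_yellow_mid=.04,tube_narrow_mid=.059,tube_wide_mid=.055)
b=shot('top')
for n,z in Z.items():
    for c in ('top','side'):
        for r in tip_of(c,n)[:1]:
            v,u=r['at'];print(n,c,round(r['score'],2),ray(c,u,v,z).round(3)[:2])
cv2.imwrite('pics/end.png',cv2.resize(np.hstack([a,b]),(800,300))[:,:,::-1])
```

```text
plate_mid top 0.5 [ 0.48  -0.324]
plate_mid side 0.72 [ 0.48  -0.326]
knife_mid top 0.45 [ 0.477 -0.325]
knife_mid side 0.62 [ 0.468 -0.328]
jar_red_mid top 0.62 [ 0.574 -0.345]
jar_red_mid side 0.62 [ 0.569 -0.347]
jar_green_mid top 0.92 [0.477 0.329]
jar_green_mid side 0.76 [0.479 0.334]
jar_yellow_mid top 0.78 [ 0.668 -0.057]
jar_yellow_mid side 0.89 [ 0.677 -0.059]
tube_narrow_mid top 0.58 [0.564 0.33 ]
tube_narrow_mid side 0.51 [0.572 0.33 ]
tube_wide_mid top 0.61 [0.573 0.136]
tube_wide_mid side 0.73 [0.571 0.135]
```

View pics/end.png

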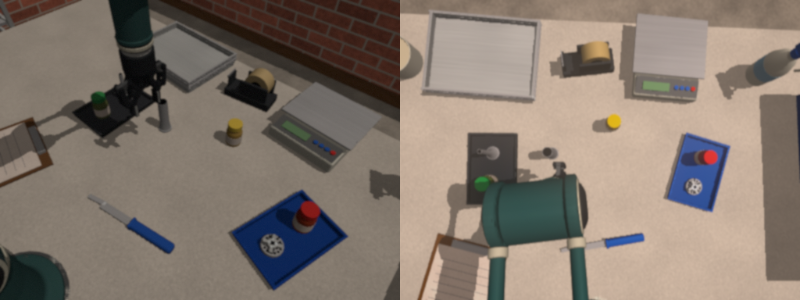

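The plate with the knife on it and the red jar stand apart in the blue tray. The green jar and narrow tube are upright in the grey tray, and the yellow jar and wide tube are unmoved. Handing in.

```bash
python3 -c "
from workcell import finish_job
print(finish_job())"
```

```text
the job is handed in; nothing more can be done
None
```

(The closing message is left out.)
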